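Wedge a wood block tight in the clamping board

TASK

Clamp the wood block in the wedge clamping board for filing: lay the block on the board against the long straight fence and up to the end stop, then stand the aluminium pressure bar flat against its other side, up to the end stop too. Then lay the wooden wedge flat on the board with its thin end, slanted side toward the slanted fence, in the gap between bar and slanted fence, and push it in lengthwise, firmly, until it jams and everything is locked tight. Let go of everything, and leave the amber jar and the black loupe alone.

Things in the scene. Friction and masses are not known exactly. Their poses are not given: they have to be found in the camera images.
- board: wedge clamping board, fixed to the bench: plywood bed 220 x 150 mm, top at z = 14 mm, with three wooden fences on it (tops at z = 30 mm). Origin: centre of its underside. x (away from the robot) is the way the wedge is driven, y left. Straight fence on the left: inner face y = +50, x -25 to +105 mm. End stop: inner face x = +75, y -10 to +49. Near end of the bed: open
- slant_fence (a point): middle of the slanted fence's inner (left) face, at the bed top. The fence is on the right of the board, 22 mm thick, 16 mm high; this face runs from (board x -25, y -39.75) to (x +85, y -26 mm), slope 1 in 8, narrowing the gap away from the robot; beyond its far end the way is open. Site axes as the board's
- block_seat (a point): point on the bed top (14 mm over the bench) where the middle of the block's underside belongs when it touches straight fence and end stop; board x +30, y +27.5; axes as the board's
- bar_seat (a point): point on the bed top where the middle of the pressure bar's underside belongs when it touches block and end stop; board x +30, y -4; axes as the board's
- wedge_home (a point): point on the bed top where the wedge's origin comes to be, within about 10 mm along x, when it jams with block and bar in place; board x +10, y -26.4; axes as the board's
- wood_block: beech wood block, 45 mm (its x) by 90 mm (its y) by 40 mm high, about 0.2 kg. Origin: centre of its underside. In the board its 90 mm side lies along the board's x
- pressure_bar: aluminium pressure bar, about 0.2 kg: 90 mm long (its x), 18 thick (its y), 38 high, ends and sides alike, with a black plastic grip rib on the middle of its top, 44 mm long (x), 14 thick (y), from z = 38 to 77, to be gripped above the block's top. Origin: centre of the underside
- wedge: dark wooden wedge, 150 mm long (x, thin end at +x), 38 high, 0.12 kg. Parallel head to grip: x -75 (flat butt) to -35, sides at y +-13.4; tapers from there to 13 mm thick. Its +y side is straight (y +13.4) and goes against the bar, its -y side slants 1 in 8. Origin: underside, mid-length, on the head's centre line. Driven with 10 to 20 N it stays put by friction
- wedge_tip (a point): middle of the wedge's thin end, at its underside (wedge x +75, y +6.9); axes as the wedge's
- flux_jar: amber jar with black cap, 56 mm across, 78 mm high, a bystander; origin at the centre of its underside
- loupe: small black loupe, 33 mm across, 31 mm high, a bystander; origin at the centre of its underside
Mind the look-alikes: they are no part of the job. There is more than one size of the pressure_bar; the one meant has the size given above.

How it is judged:
By the outcome, as a careful person would: the job done as asked, in the order asked, and still so for the second after the job is handed in, with the robot touching nothing.
It also fails if it takes over 72 s, if anything falls off the work surface, if the arm or the gripper's body presses on something with over 40 N, if the wrist force passes 120 N, or if a joint passes its speed limit or range.

ROBOT

A 6-joint arm with a two-finger parallel gripper is mounted at the origin on a cart in front of the work surface, level with it; the furniture and walls round the work are solid. World frame = base frame: x ahead of the robot, y to its left, z up, the work surface at z = 0. Lengths are in mm, angles in rad, forces in N, time in s.
With the tool pointing down it reaches from about 275 to 750 mm from the base axis. Payload 10.2 kg.
Tool frame: the origin (TCP) lies at the very end of the fingers, on their centre line; the grasp point (between the pads) lies ctrl.grip_depth behind it (ctrl.grip_depth is the distance from the TCP to the grasp point, in mm); z points along the fingers, y is the direction in which the jaws open and shut (so a half turn about z gives the same grasp; the last joint's range is limited). The gripper opens to 85 mm and grips with 20 to 120 N. Pads are 22 mm wide; open, the fingers measure 114 mm over their backs; the gripper's body (76 mm by 85 mm) begins 54 mm behind the grasp point. The pads swing forward as they close: fully open they stand 13 mm farther back than shut.
Start: joints at [-1.501, 0.313, 1.498, -0, 1.331, -0.223], TCP at [151.52, -502.665, 191.394] pointing down, gripper open.
Joint ranges: [-2.94, 2.94], [-0.97, 2.17], [0.19, 2.56], [-1.23, 4.37], [0.02, 3.11], [-2.88, 2.88]. Speed limits (rad/s): [2.39, 2.39, 3.01, 3.14, 3.14, 3.14].

INTERFACE

Orientations are given as a unit quaternion [w, x, y, z].
In Python, from rig import telemetry, eyes, ctrl, nets gives the robot as it stands. The module is installed in compiled form; this text tells all that it offers.
- The arm moves only by the tool drive_tool, never from a script. Its argument "series" is text: rows parted by semicolons, each of 7 numbers parted by spaces: the shift along the tool's x, y, z normalised to -1 to 1, where 1 is 0.12 m, then the turn, a rotation vector about the tool's x, y, z normalised to -1 to 1, where 1 is 0.5 rad, then the opening, from 0 (shut) to 1 (fully open). In form: tx ty tz wx wy wz hand; .... A call has 1 to 20 rows; each row is the pose to reach, as a shift and turn from the pose measured when the call began, along the tool's axes at that moment; what a row does not reach only later rows make up. A row lasts 1/10 s, in which the tool goes at most 50 mm and 8.59 degrees, less where a joint would pass 70% of its speed; a pose out of reach is approached as far as the arm can. A call with a number of a shift or a turn outside -1 to 1 is refused whole. A call with a gripper value outside its range is refused whole. The fingers move at their own pace and stop on an object; "newtons" is the grip in N (left out, the last holds). Time passes only in rows, so rows that repeat a pose let the fingers close. It gives the time, the measured TCP pose, the force and the opening at its end, in the units of the state.
- telemetry.sense(): the state, without advancing time (a new reading comes with each control period).
- eyes.capture(name): name is "side" or "top" or "wrist"; returns a dict with "frame" (420x560x3 uint8, red, green, blue), "fx", "fy", "cx", "cy" (pixels), "D" ([k1, k2, p1, p2, k3] as OpenCV has them; the pictures are not rectified), "view" (4x4, takes a point from world to camera coordinates). Camera axes: x right, y up, looking along -z (the intrinsics and any distortion apply to the point x, -y, -z); pixel columns grow to the right and rows downward; lengths in mm; the calibration is good to about 2 mm. A picture is of the moment at which its call begins. There is no depth.
- ctrl.finish_job(): hands the job in, once; it reports no verdict.
Trained networks look in a picture, given as the dict that the camera call returned (one of the last four; its "shot" number tells which), for a name from the list of things; names that differ only in an ending like _2 or _b are one class to them, and where a whole thing is asked for, a point or a joint stands for the part that bears it (a point fixed in the world has none). Each returns a list of dicts, best first, with "confidence" (0 to 1); they miss things now and then, are a little off and sometimes report something else, mostly with a low value. They report only what shows in the picture. A call takes as long as a camera call. They do not tell look-alikes from the thing itself.
- nets.spot_in(name, picture): "rect" ([left, top, right, bottom] in pixels, round what is visible of it).
The state is a dict: "time_s": time; "joints": joint angles; "dq": joint speeds; "tau": joint torques, N m; "eef_pos": TCP position; "ee_rot": TCP orientation; "force": force on the tool from outside, world axes, zero at the start; "wrist_torque": the same for the moment, N m; "grip_width": opening from 0.0 (shut) to 1.0 (fully open).
Only numpy, scipy, OpenCV 4.12 (cv2) and the standard library are available. Lean on these libraries where they do the work, as an engineer would, in place of code of your own. Each camera call takes 0.05 s, during which the arm holds its last target. There are 200 camera calls.

## Working session

There is one attempt and no reset: what is moved stays moved. The work goes in short steps, Python scripts to look and compute and a tool call to move; the robot and the scene stay as the last step left them, time stands still between calls to the robot, and variables do not carry over. Pictures are saved under pics/ and viewed, about 8 in all and at most 12, crops included, and the job is handed in when it is done.

Besides the shell and the picture viewer there is one more tool, called after "Emit:" as name(argument=value, ...) on one line, values as JSON. drive_tool: Moves the arm, as the interface text tells. Scaled input: -1 to 1 covers 0.12 m each way for a shift and 0.5 rad each way for a turn. Its arguments: {"type":"object","properties":{"series":{"type":"string"},"newtons":{"type":"number"}},"required":["series"]}

```bash
mkdir -p pics; cat > h.py <<'E'
import numpy as np, cv2
from scipy.spatial.transform import Rotation as R
from rig import telemetry, eyes, ctrl, nets
def K(c): return np.array([[c['fx'],0,c['cx']],[0,c['fy'],c['cy']],[0,0,1.]])
F=np.diag([1,-1,-1.])
def proj(c,P):
    V=np.array(c['view']); T=F@V[:3,:3]; t=F@V[:3,3]
    return cv2.projectPoints(np.atleast_2d(np.array(P,float)),cv2.Rodrigues(T)[0],t,K(c),np.array(c['D'],float))[0][:,0]
def ray(c,uv,z):
    V=np.array(c['view']); T=F@V[:3,:3]; t=F@V[:3,3]
    n=cv2.undistortPoints(np.array(uv,float).reshape(-1,1,2),K(c),np.array(c['D'],float))[:,0]
    d=np.c_[n,np.ones(len(n))]@T; o=-T.T@t
    return o+d*((z-o[2])/d[:,2])[:,None]
def save(c,n,crop=None,s=1):
    f=c['frame'][:,:,::-1]
    if crop: f=f[crop[1]:crop[3],crop[0]:crop[2]]
    cv2.imwrite('pics/'+n+'.png',cv2.resize(f,None,fx=s,fy=s,interpolation=cv2.INTER_CUBIC))
def rot(s=None):
    s=s or telemetry.sense(); q=s['ee_rot']; return R.from_quat([q[1],q[2],q[3],q[0]])
E
python3 - <<'E'
from h import *
print(telemetry.sense(), ctrl.grip_depth)
for n in ('top','side'):
    c=eyes.capture(n); save(c,n+'0',s=1.4)
    V=np.array(c['view']); print(n,(-V[:3,:3].T@V[:3,3]).round(), c['fx'])
    for o in ('board','wood_block','pressure_bar','wedge','flux_jar','loupe'):
        print(o,[(np.round(d['rect']).tolist(),round(d['confidence'],2)) for d in nets.spot_in(o,c)])
E
```

```text
{'time_s': 0.0, 'joints': array([-1.50139127e+00,  3.13440792e-01,  1.49847951e+00,  7.06829109e-06,
        1.33101322e+00, -2.23401065e-01]), 'dq': array([-1.99218955e-03,  7.09892069e-04, -4.14125311e-04,  5.41324216e-04,
       -1.62294435e-03, -6.05178760e-05]), 'tau': array([-5.98432907e-04, -4.12261963e+01, -2.59743798e+01, -2.14816337e-04,
        4.06715437e-03,  9.07861988e-06]), 'eef_pos': array([ 151.50248298, -502.32199368,  190.82386175]), 'ee_rot': array([-6.68185270e-04,  9.89302101e-01,  1.45879759e-01,  5.49935167e-05]), 'force': array([-0.05968439,  0.65392316, -0.5683043 ]), 'wrist_torque': array([-0.04981888,  0.00030689,  0.0032743 ]), 'grip_width': 0.9968911038014364} 18.700000000000003
top [ 155.  450. 1342.] 463.60601274958526
board [([310.0, 168.0, 383.0, 246.0], 0.89)]
wood_block [([246.0, 212.0, 269.0, 243.0], 0.71)]
pressure_bar [([141.0, 310.0, 182.0, 339.0], 0.68), ([282.0, 255.0, 312.0, 310.0], 0.58), ([243.0, 272.0, 262.0, 301.0], 0.53)]
wedge [([279.0, 256.0, 314.0, 312.0], 0.78)]
flux_jar [([249.0, 161.0, 266.0, 188.0], 0.92)]
loupe [([386.0, 173.0, 398.0, 181.0], 0.63), ([284.0, 258.0, 311.0, 306.0], 0.3)]
side [ 546. -930.  622.] 442.4870851537518
board [([228.0, 231.0, 319.0, 277.0], 0.61)]
wood_block [([268.0, 193.0, 299.0, 210.0], 0.5)]
pressure_bar [([218.0, 174.0, 241.0, 201.0], 0.89), ([213.0, 154.0, 243.0, 189.0], 0.66), ([232.0, 142.0, 241.0, 166.0], 0.46)]
wedge [([192.0, 204.0, 244.0, 218.0], 0.8)]
flux_jar [([325.0, 190.0, 340.0, 220.0], 0.85)]
loupe [([286.0, 287.0, 296.0, 306.0], 0.77)]
```

View pics/top0.png

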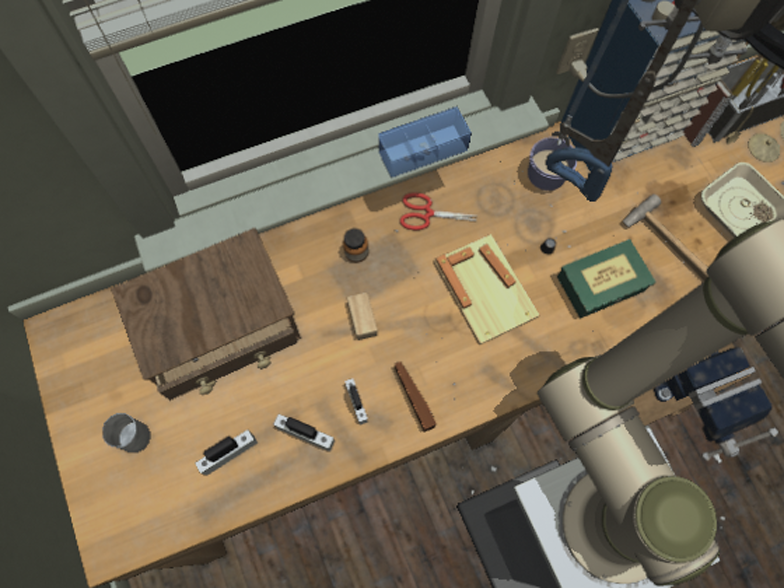

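View pics/side0.png

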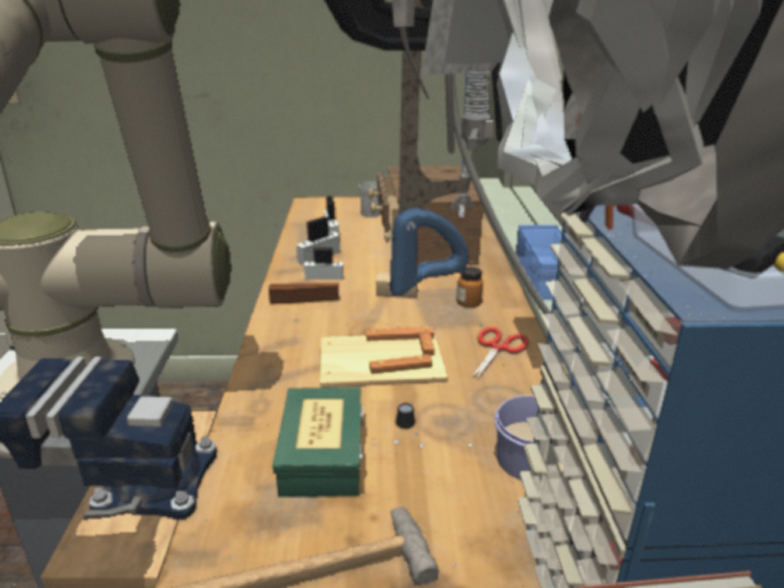

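Top view (original px): three bars at (160,323), (216,309), (254,286). Wedge is at (296,284), block (258,226), board (348,206), jar (254,175) and loupe (391,175). Next I measure them and enlarge the bars.

```bash
python3 - <<'E'
from h import *
c=eyes.capture('top'); save(c,'top1',(130,200,410,350),2.8)
pts={'boardcorners':([(435,266),(493,236),(538,301),(478,343)],14),'blocktop':([(347,295),(366,292),(378,334),(358,338)],40),
'wedge':([(397,362),(434,424)],38),'barS':([(349,380),(364,421)],30),'barM':([(275,418),(332,446)],38),'barL':([(199,469),(253,434)],38),'jar':([(355,235)],78),'loupe':([(548,242)],31),'base':([(600,500)],0)}
for k,(p,z) in pts.items():
    P=ray(c,np.array(p)/1.4,z); print(k,P[:,:2].round().tolist(),[round(float(np.linalg.norm(P[i]-P[i-1]))) for i in range(len(P))])
E
```

```text
boardcorners [[646.0, 108.0], [664.0, -46.0], [483.0, -68.0], [447.0, 97.0]] [200, 155, 182, 168]
blocktop [[648.0, 318.0], [638.0, 277.0], [541.0, 290.0], [549.0, 332.0]] [100, 41, 98, 43]
wedge [[470.0, 277.0], [322.0, 259.0]] [149, 149]
barS [[475.0, 383.0], [384.0, 386.0]] [91, 91]
barM [[457.0, 550.0], [361.0, 464.0]] [129, 129]
barL [[419.0, 724.0], [443.0, 602.0]] [124, 124]
jar [[756.0, 254.0]] [0]
loupe [[596.0, -148.0]] [0]
base [[54.0, 7.0]] [0]
```

View pics/top1.png

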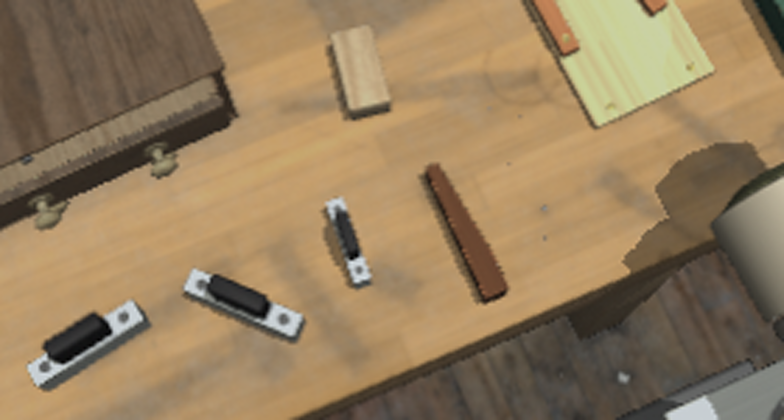

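The bars measure about 91 mm at (254,286) and about 125–129 mm at (216,309) and (160,323). The near one by the wedge, at crop (347,240), fits the 90 mm bar. The wedge's thin end already points away from the robot. Next I check the blue hanging thing for clearance, then go for a closer look.

```bash
python3 - <<'E'
from h import *
a=eyes.capture('top'); b=eyes.capture('side')
for z in (0,200,400,600,700,800): print(z, ray(a,[(414,121)],z)[0].round(), ray(b,[(304,175)],z)[0].round())
# green box top corners height check
print(ray(a,[(625/1.4,255/1.4)],50))
r=rot(); 
d=r.inv().apply(np.array([[250,120,0],[-150,500,0]])/120.); print(d.round(2))
E
```

```text
0 [ 750. -327.    0.] [687. 592.   0.]
200 [ 662. -211.  200.] [642. 102. 200.]
400 [573. -96. 400.] [ 596. -387.  400.]
600 [484.  20. 600.] [ 551. -877.  600.]
700 [440.  78. 700.] [  528. -1122.   700.]
800 [395. 136. 800.] [  505. -1366.   800.]
[[ 495.61440101 -285.37840933   50.        ]]
[[ 2.28 -0.36  0.  ]
 [ 0.01 -4.35  0.  ]]
```

```bash
python3 - <<'E'
from h import *
b=eyes.capture('side'); V=np.array(b['view']); o=-V[:3,:3].T@V[:3,3]
def onY(p,y):
    P=ray(b,[(p[0]/1.4,p[1]/1.4)],0)[0]; d=P-o; return (o+d*(y-o[1])/d[1]).round()
for n,p in dict(bot=(400,293),right=(467,245),left=(392,240),top=(425,210),postTop=(405,30),postmid=(410,150)).items(): print(n,onY(p,-150))
a=eyes.capture('top')
for n,p in dict(ringL=(549,152),ringfar=(610,160),ringbot=(597,197),post1=(565,130),post2=(590,130),postup=(700,20)).items(): print(n,[ray(a,[(p[0]/1.4,p[1]/1.4)],z)[0].round().tolist() for z in (250,350,500)])
E
```

```text
bot [ 585. -150.  230.]
right [ 675. -150.  303.]
left [ 573. -150.  311.]
top [ 616. -150.  353.]
postTop [ 586. -150.  575.]
postmid [ 594. -150.  433.]
ringL [[698.0, -145.0, 250.0], [648.0, -90.0, 350.0], [574.0, -9.0, 500.0]]
ringfar [[636.0, -251.0, 250.0], [592.0, -187.0, 350.0], [525.0, -90.0, 500.0]]
ringbot [[572.0, -184.0, 250.0], [534.0, -126.0, 350.0], [476.0, -39.0, 500.0]]
post1 [[732.0, -201.0, 250.0], [679.0, -141.0, 350.0], [600.0, -52.0, 500.0]]
post2 [[713.0, -249.0, 250.0], [662.0, -185.0, 350.0], [585.0, -89.0, 500.0]]
postup [[882.0, -638.0, 250.0], [816.0, -539.0, 350.0], [716.0, -389.0, 500.0]]
```

Something blue (a saw?) hangs at about x 573–675, y ≈ −150, z 230–353. I'll keep inside x < 480 there.

Emit:
drive_tool(series="1 -1 -0.5 0 0 0 1;1 -1 -0.5 0 0 0 1;1 -1 -0.5 0 0 0 1;1 -1 -0.5 0 0 0 1;1 -1 -0.5 0 0 0 1")

```text
time_s: 1.45
eef_pos: [233.2, -351.3, 253.2]
ee_rot: [0.002, 0.989, 0.147, 0.0]
force: [0.6, -0.3, -0.3]
grip_width: 1.003
```

Emit:
drive_tool(series="1 -1 -0.4 0 0 0 1;1 -1 -0.4 0 0 0 1;1 -1 -0.4 0 0 0 1;1 -1 -0.4 0 0 0 1")

```text
time_s: 1.85
eef_pos: [313.8, -199.7, 301.9]
ee_rot: [0.002, 0.989, 0.148, 0.001]
force: [1.2, -0.6, -0.3]
grip_width: 1.003
```

Emit:
drive_tool(series="1 -1 0 0 0 0 1;1 -1 0 0 0 0 1;1 -1 0 0 0 0 1;1 -1 0 0 0 0 1")

```text
time_s: 2.25
eef_pos: [394.5, -47.3, 301.2]
ee_rot: [0.002, 0.989, 0.149, 0.001]
force: [0.2, -0.3, 0.7]
grip_width: 0.998
```

Emit:
drive_tool(series="0.6 -1 0 0 0 0.4 1;0.6 -1 0 0 0 0.4 1;0.6 -1 0 0 0 0.4 1;0.6 -1 0 0 0 0.4 1;0.6 -1 0 0 0 0.4 1")

```text
time_s: 2.75
eef_pos: [428.0, 89.1, 300.3]
ee_rot: [0.002, 0.999, 0.051, 0.001]
force: [-0.6, -1.0, -0.0]
grip_width: 1.001
```

```bash
python3 - <<'E'
from h import *
s=telemetry.sense(); print(s['time_s'],s['eef_pos'],s['joints'].round(2),rot().as_matrix().round(3))
c=eyes.capture('wrist'); save(c,'w1',s=1.4); print(c['view'],c['fx'])
V=np.array(c['view']);print(-V[:3,:3].T@V[:3,3])
E
```

```text
2.75 [427.99172237  89.05179379 300.29759222] [-0.06  0.06  1.53 -0.    1.56  1.41] [[ 0.995  0.102  0.002]
 [ 0.102 -0.995 -0.004]
 [ 0.001  0.004 -1.   ]]
[[ 1.02800984e-01 -9.94691680e-01  4.51881385e-03  4.35482654e+01]
 [ 9.54325650e-01  9.73459536e-02 -2.82464721e-01 -3.49388672e+02]
 [ 2.80525420e-01  3.33500712e-02  9.59267044e-01 -6.07756673e+02]
 [ 0.00000000e+00  0.00000000e+00  0.00000000e+00  1.00000000e+00]] 337.1157985000184
[499.44496305  97.59739909 484.11418716]
```

View pics/w1.png

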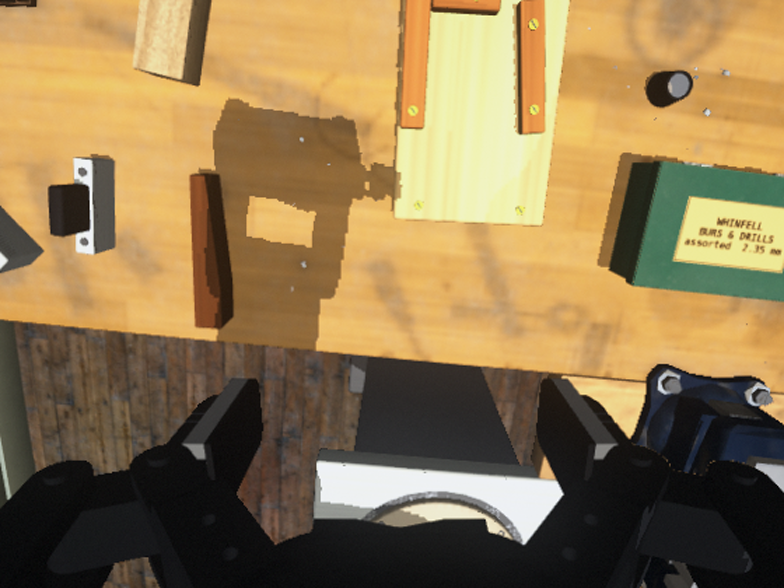

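The wrist view shows wedge (210,250), bar (85,205), block (172,40), board (480,110) and loupe (670,88), all in 1.4x px. I go forward and left for a full view.

Emit:
drive_tool(series="0.9 -0.6 0 0 0 0 1;0.9 -0.6 0 0 0 0 1;0.9 -0.6 0 0 0 0 1;0.9 -0.6 0 0 0 0 1;0.9 -0.6 0 0 0 0 1")

```text
time_s: 3.3
eef_pos: [528.5, 168.8, 299.8]
ee_rot: [0.002, 0.999, 0.049, 0.0]
force: [-0.6, -0.2, 0.0]
grip_width: 0.999
```

```bash
python3 - <<'E'
from h import *
c=eyes.capture('wrist'); save(c,'w2',s=1.4); print(telemetry.sense()['eef_pos'])
import pickle; pickle.dump({k:c[k] for k in ('frame','fx','fy','cx','cy','D','view')},open('w2.pkl','wb'))
E
```

```text
[528.15054398 168.78087696 300.34580965]
```

View pics/w2.png

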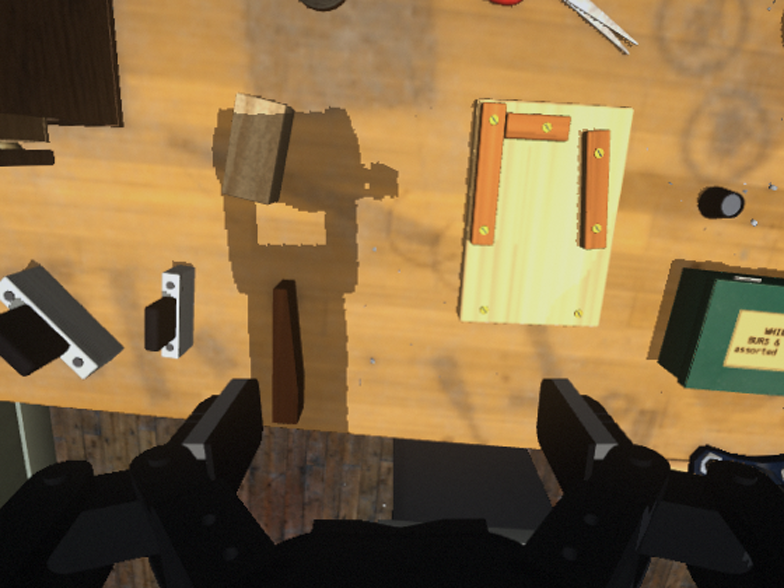

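```bash
cat > fit.py <<'E'
from h import *
from scipy.optimize import least_squares
W=[(-75,13.4),(75,13.4),(75,.4),(-35,-13.4),(-75,-13.4)]
def box(l,w): return [(-l/2,w/2),(l/2,w/2),(l/2,-w/2),(-l/2,-w/2)]
S={'board':(box(220,150),0,14),'wood_block':(box(90,45),0,40),'bar':(box(90,18),0,38),'wedge':(W,0,38)}
def world(o,p,z):
    P=np.array(S[o][0] if z is None else z[0]); zz=S[o][2] if z is None else z[1]
    c,s=np.cos(p[2]),np.sin(p[2]); return np.c_[P@np.array([[c,s],[-s,c]])+p[:2],np.full(len(P),zz)]
def fit(c,o,uv,base=0):
    """uv: list of (index,(u,v)) of top outline corners; -> x,y,yaw"""
    idx=[i for i,_ in uv]; m=np.array([q for _,q in uv],float)
    P=ray(c,m,S[o][2]+base)[:,:2]; Q=np.array(S[o][0])[idx]
    f=lambda p:(world(o,p,(Q,S[o][2]+base))[:,:2]-P).ravel()
    best=min((least_squares(f,[*P.mean(0),a]) for a in(0,.7,-.7)),key=lambda r:r.cost)
    return best.x,best.fun.round(1)
def draw(c,img,o,p,s,off,base=0):
    for z,col in((S[o][1]+base,(255,255,0)),(S[o][2]+base,(0,255,0))):
        q=(proj(c,world(o,p,(S[o][0],z)))-off+0.5)*s-0.5
        cv2.polylines(img,[np.round(q).astype(int)],True,col,1)
E
cat > f2.py <<'E'
from fit import *
import pickle; c=pickle.load(open('w2.pkl','rb'))
G={'board':[(0,(460,317)),(1,(480,99)),(2,(632,107)),(3,(599,325))],
'wood_block':[(0,(224,194)),(1,(238,94)),(2,(292,106)),(3,(272,203))],
'bar':[(0,(162,358)),(1,(164,272)),(2,(179,270)),(3,(178,358))],
'wedge':[(0,(274,422)),(1,(274,281)),(2,(290,281)),(4,(298,420))]}
p={}
for o,g in G.items():
    p[o],r=fit(c,o,[(i,np.array(q)/1.4) for i,q in g]); print(o,p[o].round(3),r)
f=c['frame'][:,:,::-1]; parts=[]
for o,(x0,y0,x1,y1),s in (('wood_block',(145,55,225,155),4),('bar',(90,180,150,270),4),('wedge',(180,190,230,310),4)):
    im=cv2.resize(f[y0:y1,x0:x1],None,fx=s,fy=s,interpolation=cv2.INTER_NEAREST); draw(c,im,o,p[o],s,(x0,y0))
    parts.append(cv2.copyMakeBorder(im,0,480-im.shape[0],0,0,cv2.BORDER_CONSTANT))
cv2.imwrite('pics/f2.png',cv2.hconcat(parts))
E
python3 f2.py
```

```text
board [5.6012e+02 2.7339e+01 5.5000e-02] [-3.6  0.5  2.6  2.7  1.9 -3.  -0.8 -0.2]
wood_block [ 5.97056e+02  3.04111e+02 -1.44000e-01] [ 0.1 -0.4  1.5 -1.3  0.6  1.9 -2.2 -0.3]
bar [ 4.30487e+02  3.88070e+02 -4.80000e-02] [ 2.7  0.2  0.8  2.  -3.5 -1.2  0.1 -1. ]
wedge [4.00168e+02 2.69776e+02 1.20000e-02] [ 4.5  0.5 -1.5 -1.2 -2.8  1.4 -0.2 -0.7]
```

View pics/f2.png

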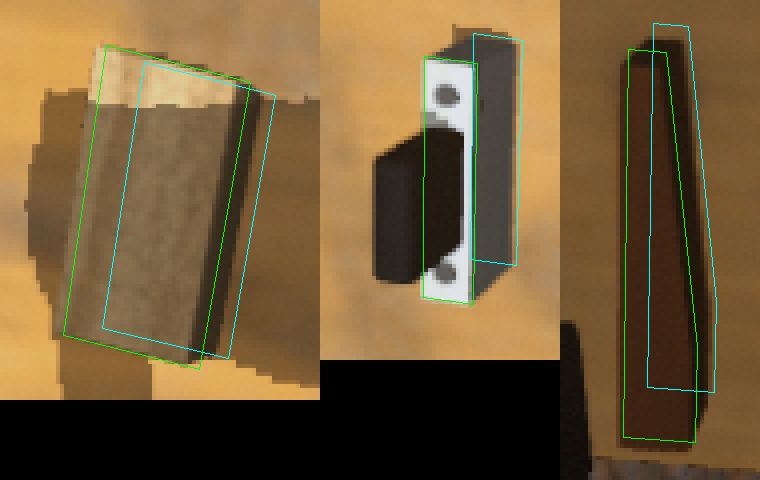

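```bash
cat > f3.py <<'E'
from fit import *
import pickle; c=pickle.load(open('w2.pkl','rb'))
# (corner idx, z, crop px)
G={'wood_block':((145,55),[(0,40,(62,335)),(1,40,(93,44)),(2,40,(238,82)),(3,40,(188,362)),(2,0,(262,93)),(3,0,(214,360))]),
'bar':((90,180),[(0,38,(102,297)),(1,38,(105,57)),(2,38,(156,64)),(3,38,(153,303)),(2,0,(203,41)),(3,0,(197,262))]),
'wedge':((180,190),[(0,38,(58,445)),(1,38,(62,66)),(2,38,(97,66)),(4,38,(134,449)),(2,0,(125,38)),(4,0,(147,405))]),
'board':((0,0),[(0,14,(460*4/1.4,317*4/1.4)),(1,14,(480*4/1.4,99*4/1.4)),(2,14,(632*4/1.4,107*4/1.4)),(3,14,(599*4/1.4,325*4/1.4))])}
p={}
for o,(off,g) in G.items():
    m=np.array([q for *_,q in g])/4+off; Q=np.array(S[o][0])
    def f(p):
        return np.concatenate([proj(c,world(o,p,(Q[[i]],z)))[0] for i,z,_ in g])-m.ravel()
    r=least_squares(f,[*ray(c,m[:4].mean(0),20)[0][:2],0],loss='soft_l1'); p[o]=r.x; print(o,r.x.round(3),r.fun.reshape(-1,2).round(1).tolist() if 0 else f(r.x).round(1))
bp=p['board'];f=c['frame'][:,:,::-1]; x0,y0,s=315,60,3.; 
im=cv2.resize(f[60:245,315:465],None,fx=s,fy=s,interpolation=cv2.INTER_NEAREST)
def pl(P,z,col):
    q=(proj(c,world('board',bp,(P,z)))-(x0,y0)+.5)*s-.5; cv2.polylines(im,[np.round(q).astype(int)],True,col,1)
pl(box(220,150),14,(0,255,0)); pl([(-25,50),(105,50)],30,(255,255,0)); pl([(75,-10),(75,49)],30,(255,255,0)); pl([(-25,-39.75),(85,-26)],30,(255,255,0)); pl([(-25,-39.75),(85,-26)],14,(255,0,255)); pl([(75,-10),(75,49)],14,(255,0,255))
cv2.imwrite('pics/f3.png',im)
E
python3 f3.py
```

```text
wood_block [ 5.96607e+02  3.07342e+02 -1.39000e-01] [-2.6 -0.   0.   0.2 -0.2 -0.5  0.1  1.3  0.5  0.1  1.  -0.8]
bar [ 4.30046e+02  3.87482e+02 -5.10000e-02] [ 0.3  0.  -0.  -0.3  0.3 -0.2 -0.1  0.3 -0.2 -0.4 -0.3  0.7]
wedge [3.94708e+02 2.70945e+02 1.40000e-02] [ 0.2  0.7 -0.1 -0.9  0.7 -0.1 -0.9  1.  -0.6  0.1  0.5 -0.6]
board [5.59177e+02 2.67710e+01 5.50000e-02] [-0.4  3.  -1.5 -1.5  2.7 -0.4  0.3  1.1]
```

View pics/f3.png

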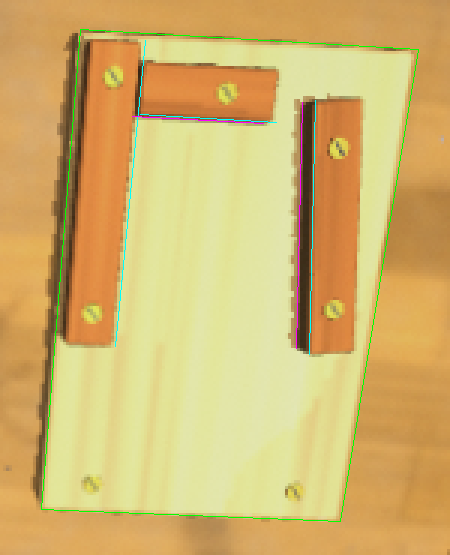

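The overlays fit. Fence faces agree to about 1–2 mm, and block, bar and wedge are fitted to about 1 px. I write a helper to convert targets into moves, then start toward the block.

```bash
cat > go.py <<'E'
import sys; from h import *
s=telemetry.sense(); r=rot(s); p=np.array(s['eef_pos'])
x,y,z,yaw=map(float,sys.argv[1:5])
n=R.from_euler('z',yaw)*R.from_euler('x',np.pi)
w=(r.inv()*n).as_rotvec()/.5; t=r.inv().apply(np.array([x,y,z])-p)/120
print(p.round(1),'yaw',np.arctan2(*r.as_matrix()[1::-1,0]).round(3),'F',np.round(s['force'],1),'t',round(s['time_s'],2),'\n',t.round(3),w.round(3))
E
cat > bd.py <<'E'
import sys,numpy as np
B=(559.2,27.2,.058)
x,y=map(float,sys.argv[1:3]); c,s=np.cos(B[2]),np.sin(B[2]); print(B[0]+c*x-s*y,B[1]+s*x+c*y)
E
python3 go.py 596.6 307.3 80 -.139; for a in "30 27.5" "30 -4" "10 -26.4" "-50 -26.4"; do python3 bd.py $a; done
```

```text
[528.2 168.8 300.3] yaw 0.098 F [-0.1  0.1  0.8] t 3.35 
 [ 0.678 -1.101  1.832] [ 0.009 -0.004  0.474]
587.5554482569642 56.392782569440456
589.3814240912441 24.945750718204863
570.7135263662649 1.4240672212755214
510.81441807819715 -2.053981986876579
```

Emit:
drive_tool(series="0.68 -1 0.9 0 0 0.474 1;0.68 -1 0.9 0 0 0.474 1;0.68 -1 0.9 0 0 0.474 1;0.68 -1 0.9 0 0 0.474 1;0.68 -1 0.9 0 0 0.474 1;0.68 -1 0.9 0 0 0.474 1")

```text
time_s: 3.95
eef_pos: [597.9, 294.3, 192.7]
ee_rot: [0.002, 0.998, -0.07, 0.001]
force: [-0.7, -0.6, 0.3]
grip_width: 0.999
```

```bash
python3 go.py 596.6 307.3 75 -.139
```

```text
[597.9 294.3 192.7] yaw -0.14 F [-0.7 -0.6  0.3] t 3.95 
 [-0.029 -0.11   0.981] [ 0.009 -0.006 -0.002]
```

Emit:
drive_tool(series="-0.03 -0.11 0.98 0 0 0 1;-0.03 -0.11 0.98 0 0 0 1;-0.03 -0.11 0.98 0 0 0 1;-0.03 -0.11 0.98 0 0 0 1")

```text
time_s: 4.35
eef_pos: [595.6, 305.6, 74.3]
ee_rot: [0.003, 0.998, -0.071, 0.0]
force: [0.2, 0.7, 0.6]
grip_width: 0.999
```

```bash
python3 go.py 596.6 307.3 17.5 -.139
```

```text
[595.6 305.6  74.3] yaw -0.141 F [0.2 0.7 0.6] t 4.35 
 [ 0.006 -0.018  0.473] [ 0.011 -0.001 -0.005]
```

Emit:
drive_tool(series="0 -0.02 0.47 0.01 0 0 1;0 -0.02 0.47 0.01 0 0 1;0 -0.02 0.47 0.01 0 0 1;0 -0.02 0.47 0.01 0 0 0;0 -0.02 0.47 0.01 0 0 0;0 -0.02 0.47 0.01 0 0 0;0 -0.02 0.47 0.01 0 0 0;0 -0.02 0.47 0.01 0 0 0;0 -0.02 0.47 0.01 0 0 0;0 -0.02 0.47 0.01 0 0 0", newtons=60)

```text
time_s: 5.35
eef_pos: [595.9, 307.6, 17.9]
ee_rot: [0.0, 0.998, -0.071, 0.0]
force: [0.6, -0.5, -0.5]
grip_width: 0.003
```

Emit:
drive_tool(series="0 0 -0.6 0 0 0 0;0 0 -0.6 0 0 0 0;0 0 -0.6 0 0 0 0")

```text
time_s: 5.65
eef_pos: [597.7, 308.3, 94.1]
ee_rot: [-0.001, 0.998, -0.071, 0.003]
force: [-0.2, 0.2, 1.1]
grip_width: 0.002
```

```bash
python3 go.py 583 53 75 .058; python3 - <<'E'
from h import *
c=eyes.capture('wrist'); save(c,'w4',s=1.2)
E
```

```text
[597.7 308.3  94.1] yaw -0.141 F [-0.2  0.2  1.1] t 5.65 
 [0.177 2.124 0.155] [-0.003 -0.014 -0.398]
```

View pics/w4.png

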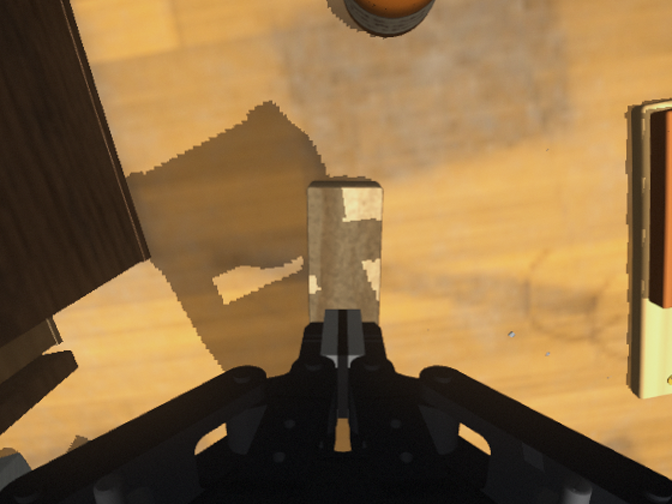

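```bash
python3 - <<'E'
from h import *
c=eyes.capture('wrist')
for z in (0,40): print(z,ray(c,np.array([(308,185),(382,185),(306,310),(382,310)])/1.2,z).round(1).tolist())
print((proj(c,[[596,308,40],[641,302,40],[552,314,40],[597.7,308.3,94]])*1.2).round())
E
```

```text
0 [[641.0, 325.3, 0.0], [634.0, 275.8, 0.0], [551.0, 341.7, 0.0], [543.2, 286.1, 0.0]]
40 [[644.8, 321.4, 40.0], [638.9, 279.1, 40.0], [567.9, 335.4, 40.0], [561.2, 287.9, 40.0]]
[[343. 262.]
 [342. 187.]
 [343. 328.]
 [342. 292.]]
```

The fingers closed over the block without holding it. The block has not moved (far edge at x≈642, as before). I grip lower and toward its near end, so the finger can stay clear of the fence, and then push it home from its butt end.

```bash
python3 go.py 572.2 310.9 7 -.139
```

```text
[595.7 307.7  89.6] yaw -0.141 F [ 0.8 -0.1 -0.9] t 5.75 
 [-0.198  0.     0.688] [ 0.002 -0.001 -0.004]
```

Emit:
drive_tool(series="-0.2 0 0 0 0 0 1;-0.2 0 0 0 0 0 1;-0.2 0 0 0 0 0 1;-0.2 0 0 0 0 0 1;-0.2 0 0 0 0 0 1;-0.2 0 0.4 0 0 0 1;-0.2 0 0.69 0 0 0 1;-0.2 0 0.69 0 0 0 1;-0.2 0 0.69 0 0 0 1")

```text
time_s: 6.65
eef_pos: [572.6, 311.0, 7.6]
ee_rot: [0.0, 0.997, -0.071, 0.0]
force: [0.5, 0.3, 1.4]
grip_width: 0.997
```

Emit:
drive_tool(series="0 0 0 0 0 0 0;0 0 0 0 0 0 0;0 0 0 0 0 0 0;0 0 0 0 0 0 0;0 0 0 0 0 0 0;0 0 0 0 0 0 0;0 0 0 0 0 0 0", newtons=60)

```text
time_s: 7.35
eef_pos: [572.6, 311.0, 7.6]
ee_rot: [0.0, 0.997, -0.071, 0.0]
force: [0.9, 0.1, 0.3]
grip_width: 0.005
```

```bash
python3 - <<'E'
from h import *
a=eyes.capture('wrist')['frame'];b=eyes.capture('side');t=eyes.capture('top')
f=lambda i,x0,y0,x1,y1:cv2.resize(i[y0:y1,x0:x1,::-1],(400,300),interpolation=cv2.INTER_CUBIC)
im=cv2.vconcat([cv2.hconcat([f(a,0,0,560,420),f(b['frame'],180,110,380,260)]),cv2.hconcat([f(t['frame'],190,160,310,250),f(t['frame'],0,0,560,420)])])
cv2.imwrite('pics/c1.png',im)
E
```

```text
(no output)
```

View pics/c1.png

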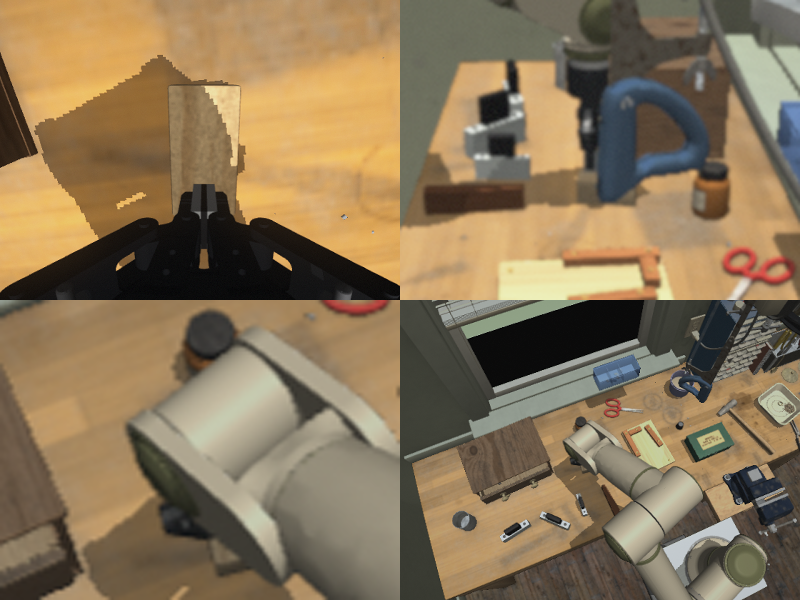

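```bash
python3 - <<'E'
from h import *
b=eyes.capture('side')
def P(p): q=proj(b,p); return np.c_[(q[:,0]-180)*2+400,(q[:,1]-110)*2].round()
print('tcp,z7,40,60,100',P([[572.6,311,z] for z in (7.6,40,60,100)]).tolist())
print('block near/far base/top',P([[552,314,0],[552,314,40],[641,302,0],[641,302,40],[555,280,0],[555,280,40]]).tolist())
f=b['frame'][170:225,240:320,::-1]; cv2.imwrite('pics/c2.png',cv2.resize(f,None,fx=9,fy=9,interpolation=cv2.INTER_CUBIC))
E
```

```text
tcp,z7,40,60,100 [[589.0, 194.0], [589.0, 175.0], [589.0, 163.0], [589.0, 139.0]]
block near/far base/top [[576.0, 197.0], [576.0, 174.0], [633.0, 200.0], [634.0, 177.0], [578.0, 207.0], [578.0, 184.0]]
```

View pics/c2.png

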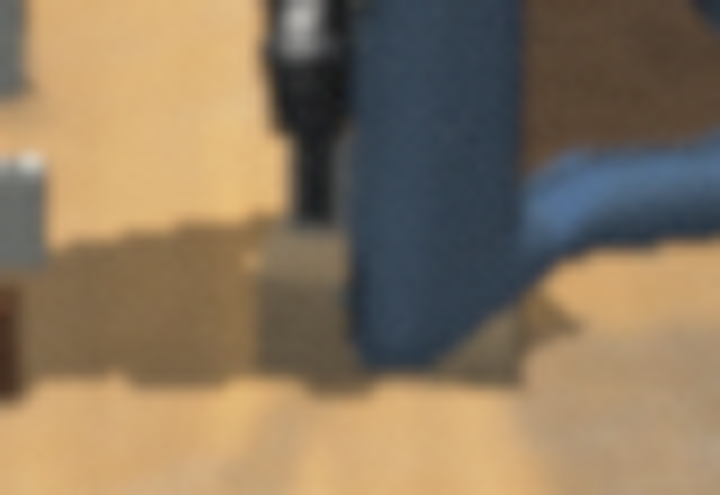

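```bash
python3 - <<'E'
from h import *
c=eyes.capture('wrist'); s=telemetry.sense(); p=np.array(s['eef_pos']); r=rot(s)
for h in (0,10,20,30,40,50): print(h, proj(c,[p+r.apply([dx,0,-h]) for dx in (-11,0,11)]).round(1).tolist())
import numpy as np
g=cv2.cvtColor(c['frame'],cv2.COLOR_RGB2GRAY); print(g[235:300:3,286].tolist()); print(g[235:300:3,280].tolist())
print(s['eef_pos'],s['joints'])
E
```

```text
0 [[285.7, 260.6], [285.7, 243.3], [285.8, 225.4]]
10 [[285.7, 267.9], [285.8, 249.9], [285.8, 231.2]]
20 [[285.8, 276.1], [285.8, 257.2], [285.8, 237.6]]
30 [[285.8, 285.1], [285.9, 265.3], [285.9, 244.7]]
40 [[285.9, 295.2], [285.9, 274.4], [286.0, 252.8]]
50 [[286.0, 306.5], [286.0, 284.7], [286.0, 261.9]]
[124, 123, 123, 121, 116, 119, 127, 125, 22, 23, 21, 22, 21, 20, 22, 19, 19, 19, 19, 15, 18, 32]
[122, 126, 125, 116, 123, 134, 129, 128, 57, 58, 58, 57, 60, 58, 57, 54, 53, 51, 49, 46, 59, 117]
[572.59408998 310.98248482   7.62091019] [ 3.18515320e-01  7.66121442e-01  1.27455439e+00 -1.03090244e-03
  1.10054898e+00  2.03122598e+00]
```

In both the wrist and side views the shut fingertips end about 40–45 mm above the reported TCP. The tip's front edge stays at wrist v=258 even in free air, and the side view puts the tip at z≈48. I calibrate this by gently touching the block's top (z = 40) with the shut fingers.

Emit:
drive_tool(series="0 0 0.02 0 0 0 0;0 0 0.04 0 0 0 0;0 0 0.04 0 0 0 0")

```text
time_s: 7.9
eef_pos: [572.3, 310.9, 2.2]
ee_rot: [0.001, 0.998, -0.071, -0.0]
force: [-0.4, 0.1, 0.3]
grip_width: -0.001
```

Emit:
drive_tool(series="0 0 0.02 0 0 0 0;0 0 0.03 0 0 0 0;0 0 0.03 0 0 0 0")

```text
time_s: 8.2
eef_pos: [572.6, 311.0, 0.2]
ee_rot: [0.0, 0.998, -0.071, 0.0]
force: [-3.6, -1.9, 11.1]
grip_width: 0.003
```

Contact comes at reported z≈0 over the block, so the real fingertips are about 40 mm above the reported TCP. To rule out bench contact, I open and go down beside the block in checked steps.

Emit:
drive_tool(series="0 0 -0.15 0 0 0 0;0 0 -0.15 0 0 0 1;0 0 -0.15 0 0 0 1;0 0 -0.15 0 0 0 1;0 0 -0.15 0 0 0 1;0 0 -0.15 0 0 0 1;0 0 0.03 0 0 0 1;0 0 0.06 0 0 0 1;0 0 0.06 0 0 0 1")

```text
time_s: 9.1
eef_pos: [572.1, 310.8, -7.7]
ee_rot: [0.001, 0.998, -0.071, -0.0]
force: [-0.4, 0.2, 0.2]
grip_width: 0.996
```

Emit:
drive_tool(series="0 0 0.03 0 0 0 1;0 0 0.06 0 0 0 1;0 0 0.06 0 0 0 1")

```text
time_s: 9.4
eef_pos: [571.9, 310.7, -15.2]
ee_rot: [0.001, 0.998, -0.071, -0.001]
force: [-0.4, 0.1, 0.3]
grip_width: 0.999
```

Emit:
drive_tool(series="0 0 0.02 0 0 0 1;0 0 0.04 0 0 0 1;0 0 0.04 0 0 0 1")

```text
time_s: 9.7
eef_pos: [571.7, 310.7, -20.4]
ee_rot: [0.001, 0.998, -0.071, -0.001]
force: [-0.6, 0.5, 0.2]
grip_width: 0.998
```

No contact at −20, so the 40 mm offset is confirmed. I go down to −32 and grip.

Emit:
drive_tool(series="0 0 0.05 0 0 0 1;0 0 0.1 0 0 0 1;0 0 0.1 0 0 0 0;0 0 0.1 0 0 0 0;0 0 0.1 0 0 0 0;0 0 0.1 0 0 0 0;0 0 0.1 0 0 0 0;0 0 0.1 0 0 0 0", newtons=60)

```text
time_s: 10.5
eef_pos: [571.9, 310.7, -32.0]
ee_rot: [0.001, 0.998, -0.071, -0.001]
force: [-0.5, -0.2, 3.2]
grip_width: 0.519
```

Emit:
drive_tool(series="0 0 -0.3 0 0 0 0;0 0 -0.6 0 0 0 0;0 0 -0.6 0 0 0 0")

```text
time_s: 10.8
eef_pos: [574.5, 311.7, 45.0]
ee_rot: [-0.001, 0.998, -0.071, 0.003]
force: [-0.1, -0.0, -0.7]
grip_width: 0.516
```

```bash
python3 bd.py -38 26; python3 go.py 519.7 51 40 .058; python3 - <<'E'
from h import *
c=eyes.capture('wrist'); save(c,'w5',s=1.2)
E
```

```text
519.7567434273578 50.95351575966639
[574.5 311.7  45. ] yaw -0.141 F [-0.1 -0.  -0.7] t 10.8 
 [-0.146  2.216  0.037] [-0.003 -0.013 -0.398]
```

Gripped (0.519 × 85 = 44 mm). Now I carry it to the board.

Emit:
drive_tool(series="-0.15 1 0 0 0 0 0;-0.15 1 0 0 0 0 0;-0.15 1 0 0 0 0 0;-0.15 1 0 0 0 0 0")

```text
time_s: 11.25
eef_pos: [537.0, 192.4, 40.8]
ee_rot: [0.001, 0.997, -0.072, -0.0]
force: [0.2, 1.1, -1.6]
grip_width: 0.515
```

Emit:
drive_tool(series="0 1 0 0 0 -0.4 0;0 1 0 0 0 -0.4 0;0 1 0 0 0 -0.4 0;0 1 0 0 0 -0.4 0;0 1 0 0 0 -0.4 0")

```text
time_s: 11.75
eef_pos: [519.5, 74.0, 40.2]
ee_rot: [0.0, 1.0, 0.028, -0.001]
force: [0.1, 1.0, -0.8]
grip_width: 0.517
```

```bash
python3 go.py 519.7 51 20 .058;  python3 - <<'E'
from h import *
c=eyes.capture('wrist'); save(c,'w5',s=1.4)
import pickle; pickle.dump({k:c[k] for k in ('frame','fx','fy','cx','cy','D','view')},open('w5.pkl','wb'))
E
```

```text
[519.5  74.   40.2] yaw 0.055 F [ 0.1  1.  -0.8] t 11.75 
 [-0.009  0.192  0.168] [ 0.001  0.004 -0.006]
```

View pics/w5.png

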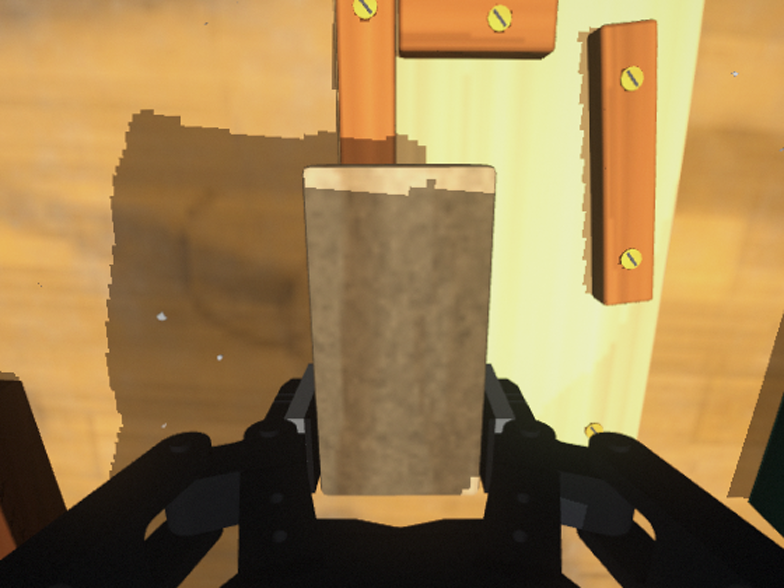

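Block is held straight, board fences clearly visible. I measure both from this picture.

```bash
python3 - <<'E'
from h import *
import pickle; c=pickle.load(open('w5.pkl','rb'))
B=np.array([559.2,27.2]);a=.058;Rb=np.array([[np.cos(a),np.sin(a)],[-np.sin(a),np.cos(a)]])
def m(n,uv,z):
    P=ray(c,np.array(uv)/1.4,z)[:,:2]; print(n,P.round(1).tolist(),'board',((P-B)@Rb.T).round(1).tolist())
m('blocktop',[(303,167),(496,167),(485,494),(322,494)],112)
m('fence top',[(397,160),(397,80),(398,10)],30)
m('stop bottom',[(402,57),(553,57)],14)
m('stop top',[(400,50),(553,49)],30)
m('slant top',[(606,303),(605,240),(602,40)],30)
m('slant bot',[(591,296),(588,100)],14)
E
```

```text
blocktop [[589.1, 100.4], [591.6, 56.3], [502.5, 49.1], [500.0, 95.3]] board [[34.1, 71.3], [34.0, 27.2], [-55.3, 25.1], [-55.2, 71.4]]
fence top [[591.7, 79.3], [621.0, 80.9], [645.0, 81.8]] board [[35.5, 50.1], [64.8, 50.0], [88.9, 49.6]]
stop bottom [[632.2, 79.5], [636.1, 18.1]] board [[76.0, 48.0], [76.2, -13.6]]
stop top [[631.5, 80.3], [635.5, 23.1]] board [[75.3, 48.9], [75.9, -8.5]]
slant top [[537.8, -14.3], [565.0, -8.9], [639.9, 5.0]] board [[-23.8, -40.2], [3.7, -36.4], [79.3, -26.8]]
slant bot [[536.3, -14.2], [620.7, 1.1]] board [[-25.2, -40.0], [59.9, -29.6]]
```

```bash
sed -i 's/559.2,27.2,.058/559.7,27.2,.058/' bd.py; python3 bd.py -39 26.2; python3 go.py 519.2 51.2 5 .058
```

```text
519.2468314585296 51.095211967157404
[519.6  74.6  40.3] yaw 0.056 F [-0.7 -0.6 -0.9] t 11.8 
 [-0.014  0.194  0.294] [ 0.001  0.004 -0.003]
```

Emit:
drive_tool(series="-0.01 0.194 0 0 0 -0.003 0;-0.01 0.194 0.2 0 0 -0.003 0;-0.01 0.194 0.29 0 0 -0.003 0;-0.01 0.194 0.29 0 0 -0.003 0;-0.01 0.194 0.29 0 0 -0.003 0")

```text
time_s: 12.3
eef_pos: [519.8, 52.0, 5.7]
ee_rot: [0.0, 1.0, 0.029, -0.001]
force: [0.5, 0.6, -1.5]
grip_width: 0.515
```

```bash
python3 go.py 519.2 51.2 -17 .058
```

```text
[519.8  52.    5.7] yaw 0.059 F [ 0.5  0.6 -1.5] t 12.3 
 [-0.005  0.006  0.189] [0.001 0.004 0.002]
```

Emit:
drive_tool(series="-0.005 0.01 0.08 0 0 0 0;-0.005 0.01 0.16 0 0 0 0;-0.005 0.01 0.185 0 0 0 0;-0.005 0.01 0.185 0 0 0 0;-0.005 0.01 0.185 0 0 0 0")

```text
time_s: 12.8
eef_pos: [519.4, 50.8, -16.4]
ee_rot: [0.0, 1.0, 0.029, -0.001]
force: [-0.3, -0.1, -0.8]
grip_width: 0.519
```

Emit:
drive_tool(series="0 0 0.02 0 0 0 0;0 0 0.02 0 0 0 0")

```text
time_s: 13.0
eef_pos: [519.9, 50.7, -18.0]
ee_rot: [0.0, 1.0, 0.029, -0.0]
force: [-1.5, 0.8, 4.3]
grip_width: 0.52
```

Emit:
drive_tool(series="0 0 0 0 0 0 1;0 0 0 0 0 0 1;0 0 0 0 0 0 1;0 0 0 0 0 0 1;0 0 -0.2 0 0 0 1;0 0 -0.4 0 0 0 1;0 0 -0.4 0 0 0 1;-0.32 0 -0.4 0 0 0 0;-0.32 0 -0.4 0 0 0 0;-0.32 0 -0.4 0 0 0 0;-0.32 0 -0.4 0 0 0 0;-0.32 0 0 0 0 0 0;-0.32 0 0.03 0 0 0 0;-0.32 0 0.03 0 0 0 0")

```text
time_s: 14.4
eef_pos: [481.5, 48.5, -21.9]
ee_rot: [0.0, 1.0, 0.029, -0.001]
force: [0.1, -0.4, 1.2]
grip_width: -0.0
```

```bash
python3 bd.py -26 27; python3 go.py 532.1 52.6 -12 .058
```

```text
532.178597598169 52.6474440727646
[481.5  48.5 -21.9] yaw 0.059 F [ 0.1 -0.4  1.2] t 14.4 
 [ 0.423 -0.009 -0.083] [0.001 0.005 0.002]
```

Emit:
drive_tool(series="0.05 0 -0.06 0 0 0 0;0.1 0 -0.06 0 0 0 0;0.15 0 -0.06 0 0 0 0;0.2 -0.005 -0.06 0 0 0 0;0.25 -0.005 -0.06 0 0 0 0;0.3 -0.01 -0.06 0 0 0 0;0.34 -0.01 -0.06 0 0 0 0;0.37 -0.01 -0.06 0 0 0 0;0.37 -0.01 -0.06 0 0 0 0")

```text
time_s: 15.3
eef_pos: [526.2, 52.3, -14.8]
ee_rot: [0.0, 1.0, 0.029, -0.001]
force: [0.1, -0.1, -0.2]
grip_width: -0.002
```

Emit:
drive_tool(series="0.02 0 0 0 0 0 0;0.04 0 0 0 0 0 0;0.04 0 0 0 0 0 0")

```text
time_s: 15.6
eef_pos: [531.2, 52.6, -14.9]
ee_rot: [0.0, 1.0, 0.029, -0.001]
force: [0.6, -0.0, 0.2]
grip_width: 0.001
```

Emit:
drive_tool(series="0.02 0 0 0 0 0 0;0.04 0 0 0 0 0 0;0.04 0 0 0 0 0 0")

```text
time_s: 15.9
eef_pos: [530.7, 53.0, -15.3]
ee_rot: [0.0, 1.0, 0.03, -0.007]
force: [-25.6, -2.6, 17.9]
grip_width: -0.003
```

```bash
python3 - <<'E'
from h import *
c=eyes.capture('wrist'); print(telemetry.sense()['force'])
B=np.array([559.7,27.2]);a=.058;Rb=np.array([[np.cos(a),-np.sin(a)],[np.sin(a),np.cos(a)]])
g=c['frame'].astype(int)
# sample colours along board-x line at block top height, y=27
for y,z in((15,54),(27,54),(40,54)):
    X=np.arange(-30,110,3); P=np.c_[(np.c_[X,np.full(len(X),y)]@Rb.T+B),np.full(len(X),z)]
    q=proj(c,P).round().astype(int)
    print(y,[(int(x),*g[v,u]) for x,(u,v) in zip(X,q) if 0<=u<560 and 0<=v<420])
E
```

```text
[-25.69266219  -3.46141481  18.21368988]
15 [(-30, np.int64(24), np.int64(25), np.int64(19)), (-27, np.int64(27), np.int64(26), np.int64(21)), (-24, np.int64(27), np.int64(25), np.int64(19)), (-21, np.int64(31), np.int64(31), np.int64(24)), (-18, np.int64(30), np.int64(28), np.int64(19)), (-15, np.int64(135), np.int64(121), np.int64(81)), (-12, np.int64(135), np.int64(111), np.int64(74)), (-9, np.int64(133), np.int64(108), np.int64(72)), (-6, np.int64(130), np.int64(106), np.int64(73)), (-3, np.int64(130), np.int64(105), np.int64(71)), (0, np.int64(128), np.int64(104), np.int64(70)), (3, np.int64(128), np.int64(104), np.int64(71)), (6, np.int64(134), np.int64(109), np.int64(75)), (9, np.int64(135), np.int64(111), np.int64(75)), (12, np.int64(142), np.int64(117), np.int64(80)), (15, np.int64(140), np.int64(114), np.int64(79)), (18, np.int64(135), np.int64(111), np.int64(77)), (21, np.int64(138), np.int64(114), np.int64(78)), (24, np.int64(141), np.int64(115), np.int64(79)), (27, np.int64(148), np.int64(122), np.int64(85)), (30, np.int64(146), np.int64(121), np.int64(84)), (33, np.int6
[... 3810 characters left out ...]
nt64(135), np.int64(106), np.int64(70)), (42, np.int64(132), np.int64(105), np.int64(69)), (45, np.int64(227), np.int64(189), np.int64(127)), (48, np.int64(231), np.int64(195), np.int64(134)), (51, np.int64(232), np.int64(193), np.int64(133)), (54, np.int64(230), np.int64(194), np.int64(136)), (57, np.int64(235), np.int64(202), np.int64(142)), (60, np.int64(232), np.int64(198), np.int64(139)), (63, np.int64(229), np.int64(194), np.int64(134)), (66, np.int64(226), np.int64(190), np.int64(130)), (69, np.int64(223), np.int64(185), np.int64(124)), (72, np.int64(221), np.int64(179), np.int64(120)), (75, np.int64(217), np.int64(130), np.int64(64)), (78, np.int64(235), np.int64(150), np.int64(72))]
```

Block sits at the end stop: its far edge reads board x = 75 across its whole width, pushed with 25 N. Next the bar. I back off and rise.

Emit:
drive_tool(series="-0.1 0 0 0 0 0 0;-0.2 0 -0.2 0 0 0 0;-0.2 0 -0.6 0 0 0 0.5;-0.2 0 -0.9 0 0 0 0.5;-0.2 -0.3 -0.9 0 0 0 0.5;-0.2 -0.7 -0.9 0 0 0 0.5;-0.3 -1 -0.9 0 0 0 0.5;-0.3 -1 -0.9 0 0 0 0.5;-0.3 -1 -0.9 0 0 0 0.5")

```text
time_s: 16.85
eef_pos: [489.2, 171.0, 93.4]
ee_rot: [0.0, 1.0, 0.031, -0.007]
force: [-0.1, -1.0, -0.5]
grip_width: 0.501
```

Emit:
drive_tool(series="-0.3 -1 0 0 0 0.2 0.5;-0.3 -1 0 0 0 0.2 0.5;-0.3 -1 0 0 0 0.2 0.5;-0.3 -1 0 0 0 0.2 0.5")

```text
time_s: 17.25
eef_pos: [445.4, 290.0, 93.9]
ee_rot: [0.0, 1.0, -0.018, -0.007]
force: [0.3, -0.7, 0.2]
grip_width: 0.497
```

```bash
python3 go.py 430 387.5 60 -.051
```

```text
[445.4 290.   93.9] yaw -0.036 F [ 0.3 -0.7  0.2] t 17.25 
 [-0.154 -0.808  0.284] [0.002 0.028 0.029]
```

Emit:
drive_tool(series="-0.154 -0.808 0 0 0.028 0.029 0.5;-0.154 -0.808 0 0 0.028 0.029 0.5;-0.154 -0.808 0.1 0 0.028 0.029 0.5;-0.154 -0.808 0.28 0 0.028 0.029 0.5;-0.154 -0.808 0.28 0 0.028 0.029 0.5")

```text
time_s: 17.75
eef_pos: [429.7, 385.3, 57.9]
ee_rot: [0.002, 1.0, -0.026, -0.002]
force: [0.2, -0.4, 0.3]
grip_width: 0.498
```

```bash
python3 go.py 430 387.5 6 -.051; python3 - <<'E'
from h import *
c=eyes.capture('wrist'); print(nets.spot_in('pressure_bar',c)[:2])
print((proj(c,[[430-22,387.5,77],[452,387.5,77],[475,385.2,38]])).round())
m=(cv2.cvtColor(c['frame'],cv2.COLOR_RGB2HSV)); w=((m[:,:,1]<40)&(m[:,:,2]>150)).astype(np.uint8)
n,l,st,ce=cv2.connectedComponentsWithStats(w); print([st[i].tolist() for i in range(1,n) if st[i,4]>60])
save(c,'w6',s=1.4)
E
```

```text
[429.7 385.3  57.9] yaw -0.052 F [ 0.2 -0.4  0.3] t 17.75 
 [ 0.004 -0.02   0.432] [ 0.008  0.008 -0.003]
[{'rect': [0.6, 188.8, 195.8, 358.2], 'confidence': 0.8}, {'rect': [264.0, 154.4, 299.7, 293.3], 'confidence': 0.75}]
[[284. 293.]
 [279. 217.]
 [282. 161.]]
[[265, 161, 29, 72, 1016], [0, 204, 165, 114, 2354]]
```

Emit:
drive_tool(series="0 -0.02 0.2 0 0 0 0.5;0 -0.02 0.43 0 0 0 0.5;0 -0.02 0.43 0 0 0 0.5;0 -0.02 0.43 0 0 0 0;0 -0.02 0.43 0 0 0 0;0 -0.02 0.43 0 0 0 0;0 -0.02 0.43 0 0 0 0;0 -0.02 0.43 0 0 0 0", newtons=60)

```text
time_s: 18.65
eef_pos: [432.4, 389.0, 11.2]
ee_rot: [-0.0, 1.0, -0.026, 0.002]
force: [0.6, -1.5, 7.0]
grip_width: 0.147
```

Emit:
drive_tool(series="0 0 -0.5 0 0 0 0;0 0 -0.9 0 0 0 0;0 0 -0.9 0 0 0 0;0 0 -0.9 0 0 0 0")

```text
time_s: 19.05
eef_pos: [432.8, 389.5, 121.3]
ee_rot: [-0.001, 1.0, -0.026, 0.003]
force: [-0.3, -0.4, -2.5]
grip_width: 0.154
```

```bash
python3 bd.py 26 -7; python3 go.py 586 21.7 110 .058
```

```text
586.0620526657805 21.718925356591335
[432.8 389.5 121.3] yaw -0.053 F [-0.3 -0.4 -2.5] t 19.05 
 [1.436 2.994 0.096] [-0.004 -0.013 -0.221]
```

```bash
cat > barchk.py <<'E'
from h import *
import sys
c=eyes.capture('wrist'); s=telemetry.sense(); p=np.array(s['eef_pos']); r=rot(s)
zt=float(sys.argv[1]) if len(sys.argv)>1 else p[2]-11.2+38
m=cv2.cvtColor(c['frame'],cv2.COLOR_RGB2HSV); w=((m[:,:,1]<50)&(m[:,:,2]>110)).astype(np.uint8)
n,l,st,ce=cv2.connectedComponentsWithStats(w)
for i in range(1,n):
    x,y,W,H,A=st[i]
    if A>150 and 200<x+W/2<360:
        q=cv2.boxPoints(cv2.minAreaRect(np.argwhere(l==i)[:,::-1].astype(np.float32)))
        P=ray(c,q,zt); print(st[i].tolist(),'tool-rel',[np.round(r.inv().apply(a-p),1).tolist() for a in P])
save(c,'bc',s=1.4)
E
python3 barchk.py; python3 go.py 586 21.7 110 .058
```

```text
[267, 178, 37, 74, 1722] tool-rel [[43.8, -9.7, -26.7], [43.8, 7.6, -26.7], [6.3, 8.1, -26.8], [6.3, -10.2, -26.8]]
[431.8 388.9 119.1] yaw -0.053 F [-0.1 -1.3 -2.6] t 19.1 
 [1.444 2.988 0.079] [-0.    -0.006 -0.221]
```

Bar is held straight: centre at tool (−1.2, −1.0), width 18 mm, far end +44. Carrying it over.

Emit:
drive_tool(series="0.48 1 0 0 0 -0.1 0;0.48 1 0 0 0 -0.1 0;0.48 1 0 0 0 -0.1 0;0.48 1 0 0 0 -0.1 0")

```text
time_s: 19.5
eef_pos: [483.5, 262.4, 117.1]
ee_rot: [0.001, 1.0, -0.004, -0.0]
force: [-0.3, 0.2, -2.4]
grip_width: 0.154
```

Emit:
drive_tool(series="0.5 1 0 0 0 -0.12 0;0.5 1 0 0 0 -0.12 0;0.5 1 0 0 0 -0.12 0;0.5 1 0 0 0 -0.12 0")

```text
time_s: 19.9
eef_pos: [543.3, 138.6, 115.2]
ee_rot: [0.001, 1.0, 0.024, -0.002]
force: [0.5, 1.1, -1.9]
grip_width: 0.151
```

```bash
python3 bd.py 29.2 -8; python3 go.py 589.3 20.9 80 .058
```

```text
589.31463926128 20.90610284289165
[543.3 138.6 115.2] yaw 0.049 F [ 0.5  1.1 -1.9] t 19.9 
 [0.336 0.998 0.294] [ 0.005  0.007 -0.019]
```

Emit:
drive_tool(series="0.336 1 0 0 0 -0.019 0;0.336 1 0 0 0 -0.019 0;0.336 1 0 0 0 -0.019 0;0.336 1 0.15 0 0 -0.019 0;0.336 1 0.29 0 0 -0.019 0;0.336 1 0.29 0 0 -0.019 0")

```text
time_s: 20.5
eef_pos: [587.0, 21.8, 76.8]
ee_rot: [0.0, 1.0, 0.029, -0.005]
force: [-0.6, -0.2, -1.9]
grip_width: 0.15
```

```bash
python3 barchk.py; python3 go.py 589.3 20.9 27 .058
```

```text
[331, 0, 40, 28, 246] tool-rel [[116.6, 18.1, -27.7], [118.9, 19.9, -27.7], [108.7, 36.1, -27.6], [106.3, 34.4, -27.6]]
[302, 104, 15, 31, 243] tool-rel [[75.5, 5.9, -27.4], [76.2, 12.0, -27.4], [63.5, 13.7, -27.3], [62.8, 7.6, -27.3]]
[320, 104, 8, 28, 168] tool-rel [[75.8, 14.7, -27.4], [75.9, 17.8, -27.4], [64.3, 18.2, -27.3], [64.3, 15.1, -27.3]]
[332, 104, 14, 28, 258] tool-rel [[75.9, 20.0, -27.4], [75.9, 25.7, -27.3], [64.3, 26.2, -27.3], [64.3, 20.4, -27.3]]
[267, 179, 37, 69, 1681] tool-rel [[42.5, -8.9, -27.1], [42.5, 7.8, -27.1], [8.5, 8.3, -26.9], [8.5, -9.4, -26.9]]
[304, 200, 15, 56, 586] tool-rel [[32.5, 8.4, -27.0], [32.5, 15.1, -27.0], [4.2, 15.9, -26.8], [4.2, 8.9, -26.8]]
[588.   21.7  78.6] yaw 0.059 F [-0.6  0.6 -1. ] t 20.55 
 [0.014 0.007 0.43 ] [0.002 0.015 0.002]
```

Emit:
drive_tool(series="0 0.01 0.15 0 0.015 0 0;0 0.01 0.3 0 0.015 0 0;0 0.01 0.4 0 0.015 0 0;0 0.01 0.42 0 0.015 0 0;0 0.01 0.42 0 0.015 0 0;0 0.01 0.43 0 0.015 0 0")

```text
time_s: 21.15
eef_pos: [588.4, 20.5, 28.1]
ee_rot: [0.001, 1.0, 0.03, 0.001]
force: [0.7, 0.5, -2.5]
grip_width: 0.153
```

```bash
python3 go.py 589.3 20.9 25.2 .058
```

```text
[588.4  20.5  28.1] yaw 0.059 F [ 0.7  0.5 -2.5] t 21.15 
 [ 0.008 -0.003  0.024] [ 0.003 -0.003  0.002]
```

Emit:
drive_tool(series="0 0 0.012 0 0 0 0;0 0 0.022 0 0 0 0;0 0 0.022 0 0 0 0")

```text
time_s: 21.45
eef_pos: [588.4, 20.5, 25.5]
ee_rot: [0.001, 1.0, 0.03, 0.001]
force: [-0.7, 0.2, -1.9]
grip_width: 0.155
```

Emit:
drive_tool(series="0 -0.012 0 0 0 0 0;0 -0.024 0 0 0 0 0;0 -0.024 0 0 0 0 0")

```text
time_s: 21.75
eef_pos: [588.2, 23.6, 25.6]
ee_rot: [0.001, 1.0, 0.03, 0.001]
force: [-0.5, -0.2, -2.1]
grip_width: 0.152
```

Emit:
drive_tool(series="0 -0.01 0.005 0 0 0 0;0 -0.015 0.005 0 0 0 0;0 -0.015 0.005 0 0 0 0")

```text
time_s: 22.05
eef_pos: [588.4, 25.2, 25.3]
ee_rot: [0.001, 1.0, 0.03, 0.001]
force: [0.2, -1.6, 2.0]
grip_width: 0.144
```

Emit:
drive_tool(series="0.01 -0.005 0.005 0 0 0 0;0.02 -0.005 0.005 0 0 0 0;0.02 -0.005 0.005 0 0 0 0")

```text
time_s: 22.35
eef_pos: [590.9, 25.5, 25.2]
ee_rot: [0.001, 1.0, 0.03, 0.001]
force: [-2.6, -3.0, 5.6]
grip_width: 0.152
```

Emit:
drive_tool(series="0.01 -0.005 0 0 0 0 0;0.015 -0.008 0 0 0 0 0;0.015 -0.008 0 0 0 0 0")

```text
time_s: 22.65
eef_pos: [591.0, 25.7, 25.4]
ee_rot: [0.002, 1.0, 0.03, -0.001]
force: [-10.4, -5.9, 7.5]
grip_width: 0.15
```

Bar is pressed against the stop (−10 N in x) and the block and fence (−6 N in y). I release it and rise.

Emit:
drive_tool(series="0 0 0 0 0 0 0.4;0 0 0 0 0 0 0.4;0 0 0 0 0 0 0.4;0 0 0 0 0 0 0.4;0 0 -0.2 0 0 0 0.4;0 0 -0.6 0 0 0 0.4;0 0 -0.8 0 0 0 0.4;0 0 -0.8 0 0 0 0.4")

```text
time_s: 23.45
eef_pos: [593.1, 26.0, 125.3]
ee_rot: [0.003, 1.0, 0.03, 0.003]
force: [0.5, -0.6, -0.2]
grip_width: 0.399
```

Emit:
drive_tool(series="-0.5 -0.5 0 0 0 0 0.4;-0.8 -0.8 0 0 0 0 0.4;-1 -1 0 0 0 0 0.4;-1 -1 0 0 0 0 0.4;-1 -1 0 0 0 0 0.4")

```text
time_s: 23.95
eef_pos: [464.7, 140.0, 123.7]
ee_rot: [0.003, 1.0, 0.031, 0.002]
force: [-0.3, -0.1, 1.0]
grip_width: 0.395
```

```bash
python3 - <<'E'
from h import *
c=eyes.capture('wrist'); B=np.array([559.7,27.2]);a=.058;Rb=np.array([[np.cos(a),np.sin(a)],[-np.sin(a),np.cos(a)]])
save(c,'w7',s=1.4); print(telemetry.sense()['eef_pos'])
m=cv2.cvtColor(c['frame'],cv2.COLOR_RGB2HSV); w=((m[:,:,1]<50)&(m[:,:,2]>110)).astype(np.uint8)
n,l,st,ce=cv2.connectedComponentsWithStats(w)
for i in range(1,n):
    if st[i,4]>100:
        q=cv2.boxPoints(cv2.minAreaRect(np.argwhere(l==i)[:,::-1].astype(np.float32)))
        print(st[i].tolist(),((ray(c,q,52)[:,:2]-B)@Rb.T).round(1).tolist())
for o in ('wedge','pressure_bar','wood_block'): print(o,[(np.round(d['rect']).tolist(),round(d['confidence'],2)) for d in nets.spot_in(o,c)][:2])
# wedge mask rect at z=38
w=((m[:,:,0]<12)&(m[:,:,1]>110)&(m[:,:,2]<130)).astype(np.uint8)
n,l,st,ce=cv2.connectedComponentsWithStats(w)
for i in range(1,n):
    if st[i,4]>400:print('brown',st[i].tolist())
E
python3 go.py 330 270 60 .014
```

```text
[466.15643452 138.9077064  123.81568371]
[439, 0, 38, 117, 1289] [[-15.5, 5.3], [63.3, 5.1], [62.2, -12.4], [-17.1, -13.7]]
wedge [([104.0, 180.0, 162.0, 320.0], 0.6), ([330.0, 0.0, 528.0, 227.0], 0.38)]
pressure_bar [([440.0, 1.0, 507.0, 117.0], 0.87)]
wood_block []
brown [117, 231, 32, 89, 919]
[467.2 137.8 123.7] yaw 0.058 F [-0.7  0.2 -0.6] t 24.15 
 [-1.08  -1.17   0.519] [ 0.011 -0.011  0.089]
```

Bar check: board y −13 to +5.2 and near end about −15, as it should be. Now the wedge.

Emit:
drive_tool(series="-0.5 -0.6 0 0 0 0.09 0.8;-1 -1 0 0 0 0.09 0.8;-1 -1 0 0 0 0.09 0.8;-1 -1 0 0 0 0.09 0.8;-1 -1 0 0 0 0.09 0.8")

```text
time_s: 24.65
eef_pos: [339.7, 251.3, 122.4]
ee_rot: [0.003, 1.0, 0.008, 0.003]
force: [0.3, -0.4, 0.2]
grip_width: 0.8
```

```bash
cat > wchk.py <<'E'
from fit import *
import pickle
c=eyes.capture('wrist'); pickle.dump({k:c[k] for k in ('frame','fx','fy','cx','cy','D','view')},open('w8.pkl','wb'))
m=cv2.cvtColor(c['frame'],cv2.COLOR_RGB2HSV)
w=((m[:,:,0]<12)&(m[:,:,1]>90)&(m[:,:,2]<130)).astype(np.uint8); w[320:]=0
n,l,st,ce=cv2.connectedComponentsWithStats(w); i=1+np.argmax(st[1:,4]); mask=(l==i); print(st[i])
# silhouette fit: hull of base+top vs mask, restrict to rows<vmax
def pred(p):
    q=np.vstack([proj(c,world('wedge',p,(W,z))) for z in(0,38)]); h=cv2.convexHull(q.astype(np.float32))
    im=np.zeros(mask.shape,np.uint8); cv2.fillPoly(im,[np.round(h*16).astype(np.int32)],255,cv2.LINE_AA,4); im[320:]=0; return im/255.
from scipy.optimize import minimize
f=lambda d:np.abs(pred([394.7+d[0],270.9+d[1],.014+d[2]/50])-mask).sum()
r=min((minimize(f,x0,method='Nelder-Mead',options=dict(initial_simplex=np.array(x0)+np.array([[0,0,0],[5,0,0],[0,5,0],[0,0,3]]))) for x0 in ([0,0,0],[2,2,1.],[-3,-2,-1.])),key=lambda r:r.fun)
d=r.x; print('wedge',394.7+d[0],270.9+d[1],.014+d[2]/50,'resid',r.fun,'area',mask.sum(),f([0,0,0]))
im=c['frame'][:,:,::-1].copy(); draw(c,im,'wedge',[394.7+d[0],270.9+d[1],.014+d[2]/50],1,(0,0)); cv2.imwrite('pics/w8.png',cv2.resize(im,None,fx=1.4,fy=1.4))
E
python3 wchk.py; python3 go.py 335 270.1 60 .014
```

```text
[ 242   96   35  132 1626]
wedge 348.1789351984327 271.15369433090615 -0.0016672864651478703 resid 3741.8745098039217 area 1626 4336.18431372549
[340.9 250.6 122.4] yaw 0.014 F [ 0.5 -0.2  1. ] t 24.7 
 [-0.05  -0.166  0.519] [ 0.011 -0.012  0.   ]
```

```bash
python3 - <<'E'
from fit import *
import pickle; c=pickle.load(open('w8.pkl','rb'))
p=[394.7,270.9,.014]
print(proj(c,world('wedge',p,(W,38))).round().tolist(),proj(c,world('wedge',p,(W,0))).round().tolist())
m=cv2.cvtColor(c['frame'],cv2.COLOR_RGB2HSV)
for v in (110,150,200,230,250,280): print(v,[tuple(int(k) for k in m[v,u]) for u in range(215,330,6)])
E
```

```text
[[247.0, 229.0], [241.0, 33.0], [259.0, 33.0], [278.0, 182.0], [278.0, 229.0]] [[251.0, 216.0], [246.0, 43.0], [262.0, 43.0], [279.0, 174.0], [279.0, 216.0]]
110 [(17, 150, 165), (17, 151, 164), (16, 151, 160), (16, 152, 159), (17, 153, 160), (12, 175, 93), (11, 176, 94), (12, 179, 91), (11, 175, 96), (15, 161, 108), (21, 135, 246), (21, 130, 247), (22, 128, 248), (22, 125, 247), (20, 121, 244), (22, 124, 249), (22, 129, 250), (22, 125, 249), (22, 124, 249), (22, 122, 249)]
150 [(16, 147, 153), (16, 152, 154), (16, 150, 156), (16, 156, 154), (17, 154, 156), (11, 173, 90), (11, 172, 86), (11, 171, 91), (11, 174, 91), (11, 173, 93), (17, 154, 208), (21, 136, 246), (21, 132, 246), (16, 149, 168), (17, 149, 221), (21, 127, 247), (22, 121, 247), (21, 124, 247), (21, 128, 247), (21, 128, 246)]
200 [(16, 154, 159), (16, 152, 156), (17, 155, 158), (17, 157, 159), (17, 157, 159), (11, 178, 99), (11, 174, 88), (12, 174, 91), (11, 172, 89), (11, 177, 88), (11, 176, 90), (16, 154, 157), (20, 130, 243), (20, 137, 243), (20, 134, 243), (20, 130, 244), (20, 133, 245), (21, 128, 245), (21, 118, 246)
[... 239 characters left out ...]
, 214), (21, 113, 246), (21, 114, 247), (22, 115, 248), (22, 112, 248), (22, 111, 249), (22, 117, 249)]
250 [(14, 131, 115), (13, 95, 102), (11, 91, 90), (11, 73, 123), (11, 113, 122), (12, 88, 110), (11, 110, 109), (12, 95, 107), (11, 78, 104), (11, 43, 112), (11, 87, 123), (13, 129, 111), (13, 125, 112), (13, 114, 94), (12, 83, 117), (10, 40, 77), (9, 41, 81), (9, 41, 81), (11, 65, 63), (11, 72, 60)]
280 [(12, 101, 116), (13, 90, 110), (12, 63, 69), (12, 73, 109), (10, 59, 99), (11, 69, 89), (13, 90, 93), (13, 79, 106), (12, 80, 111), (13, 50, 108), (10, 61, 108), (14, 106, 106), (13, 87, 112), (17, 61, 80), (15, 94, 127), (20, 6, 132), (8, 8, 133), (15, 4, 132), (10, 33, 47), (5, 31, 50)]
```

Threshold was too tight (H<12, while the lit top differs). I widen it to H≤15, V<150, keep rows above 240 and refit.

```bash
sed -i "s/(m\[:,:,0\]<12)&(m\[:,:,1\]>90)&(m\[:,:,2\]<130)/(m[:,:,0]<16)\&(m[:,:,1]>140)\&(m[:,:,2]<150)/; s/w\[320:\]=0/w[240:]=0;w[:,:225]=0;w[:,300:]=0;w=cv2.morphologyEx(w,cv2.MORPH_OPEN,np.ones((3,3)))/; s/im\[320:\]=0/im[240:]=0/" wchk.py; python3 wchk.py;python3 go.py 335 270.1 60 .014
```

```text
[ 239   37   39  193 4682]
wedge 394.71344620205747 272.00093236378825 0.011379187680756705 resid 1296.1176470588236 area 4682 1574.8470588235296
[341.5 250.2 122.4] yaw 0.013 F [-0.2 -0.3  0.6] t 24.75 
 [-0.055 -0.17   0.519] [ 0.011 -0.012 -0.002]
```

```bash
python3 go.py 336.7 271.3 20 .011
```

```text
[341.5 250.2 122.4] yaw 0.013 F [-0.2 -0.3  0.6] t 24.75 
 [-0.043 -0.181  0.852] [ 0.011 -0.012  0.004]
```

Emit:
drive_tool(series="-0.043 -0.181 0.2 0.01 -0.01 0.004 0.8;-0.043 -0.181 0.6 0.01 -0.01 0.004 0.8;-0.043 -0.181 0.85 0.01 -0.01 0.004 0.8;-0.043 -0.181 0.85 0.01 -0.01 0.004 0.8;-0.043 -0.181 0.85 0.01 -0.01 0.004 0.8")

```text
time_s: 25.25
eef_pos: [338.1, 270.8, 20.9]
ee_rot: [0.0, 1.0, 0.005, 0.001]
force: [0.0, -0.2, 0.6]
grip_width: 0.803
```

```bash
python3 go.py 336.7 271.3 -29 .011
```

```text
[338.1 270.8  20.9] yaw 0.009 F [ 0.  -0.2  0.6] t 25.25 
 [-0.012 -0.004  0.415] [ 0.001 -0.002 -0.003]
```

Emit:
drive_tool(series="-0.012 0 0.2 0 0 0 0.8;-0.012 0 0.36 0 0 0 0.8;-0.012 0 0.41 0 0 0 0.8;-0.012 0 0.41 0 0 0 0.8;-0.012 0 0.41 0 0 0 0;-0.012 0 0.41 0 0 0 0;-0.012 0 0.41 0 0 0 0;-0.012 0 0.41 0 0 0 0;-0.012 0 0.41 0 0 0 0;-0.012 0 0.41 0 0 0 0;-0.012 0 0.41 0 0 0 0", newtons=80)

```text
time_s: 26.35
eef_pos: [337.3, 271.1, -27.3]
ee_rot: [-0.0, 1.0, 0.005, 0.001]
force: [-2.0, -1.1, 8.1]
grip_width: 0.3
```

Emit:
drive_tool(series="0 0 -0.4 0 0 0 0;0 0 -0.8 0 0 0 0;0 0 -1 0 0 0 0;0 0 -1 0 0 0 0")

```text
time_s: 26.75
eef_pos: [338.6, 271.8, 95.8]
ee_rot: [-0.002, 1.0, 0.005, 0.005]
force: [0.5, -0.1, -2.0]
grip_width: 0.295
```

```bash
python3 bd.py -100 -27; python3 go.py 461.4 -5.5 100 .058; python3 - <<'E'
from fit import *
c=eyes.capture('wrist'); s=telemetry.sense(); p=np.array(s['eef_pos']); r=rot(s)
save(c,'w9',s=1.4)
m=cv2.cvtColor(c['frame'],cv2.COLOR_RGB2HSV)
w=((m[:,:,0]<16)&(m[:,:,1]>140)&(m[:,:,2]<150)).astype(np.uint8); w[262:]=0; w=cv2.morphologyEx(w,cv2.MORPH_OPEN,np.ones((3,3)))
n,l,st,ce=cv2.connectedComponentsWithStats(w); i=1+np.argmax(st[1:,4]); print(st[i])
for v in range(st[i][1]+3,258,20):
    u=np.where(l[v]==i)[0]; P=ray(c,[(u.min(),v),(u.max(),v)],p[2]+29.5+38-.5); print(v,u.min(),u.max(),[r.inv().apply(a-p).round(1).tolist()[:2] for a in P])
E
```

```text
461.4332749968888 -5.551347409884009
[338.6 271.8  95.8] yaw 0.01 F [ 0.5 -0.1 -2. ] t 26.75 
 [ 1.001  2.321 -0.033] [-0.005 -0.018 -0.097]
[  244    63    76   199 12082]
66 248 271 [[88.7, -13.2], [88.6, -5.6]]
86 244 283 [[82.4, -14.7], [82.4, -1.6]]
106 245 301 [[75.9, -14.5], [75.9, 4.5]]
126 246 308 [[69.3, -14.4], [69.4, 7.0]]
146 246 310 [[62.5, -14.6], [62.6, 7.8]]
166 247 312 [[55.5, -14.4], [55.6, 8.6]]
186 248 314 [[48.3, -14.3], [48.4, 9.5]]
206 248 316 [[40.9, -14.5], [40.9, 10.4]]
226 249 318 [[33.2, -14.3], [33.2, 11.4]]
246 250 319 [[25.2, -14.2], [25.3, 12.0]]
```

Wedge is held straight: left face at tool y −14.4 along its length, and the measured widths match the taper. Wedge origin is about 59 mm ahead of the tool, and its underside 27 mm above the reported z. Carrying it over.

```bash
python3 bd.py -118.5 -30.7; python3 go.py 443.2 -10.3 80 .058
```

```text
443.178862975904 -10.31752426016175
[337.4 271.3  93.7] yaw 0.01 F [-0.4 -0.7 -1.7] t 26.8 
 [0.858 2.355 0.115] [-0.003 -0.011 -0.097]
```

Emit:
drive_tool(series="0.4 1 0 0 0 -0.05 0;0.4 1 0 0 0 -0.05 0;0.4 1 0 0 0 -0.05 0;0.4 1 0 0 0 -0.05 0")

```text
time_s: 27.2
eef_pos: [386.8, 149.2, 92.3]
ee_rot: [-0.0, 1.0, 0.015, 0.001]
force: [0.0, 0.5, -1.2]
grip_width: 0.298
```

Emit:
drive_tool(series="0.4 1 0 0 0 -0.04 0;0.4 1 0 0 0 -0.04 0;0.4 1 0 0 0 -0.04 0;0.4 1 0 0 0 -0.04 0")

```text
time_s: 27.6
eef_pos: [439.0, 28.5, 91.0]
ee_rot: [-0.0, 1.0, 0.023, 0.001]
force: [-0.0, 0.0, -1.4]
grip_width: 0.295
```

```bash
python3 go.py 443.2 -10.3 40 .058
```

```text
[439.   28.5  91. ] yaw 0.047 F [-0.   0.  -1.4] t 27.6 
 [0.02  0.325 0.425] [-0.002 -0.002 -0.022]
```

Emit:
drive_tool(series="0.02 0.325 0 0 0 -0.022 0;0.02 0.325 0 0 0 -0.022 0;0.02 0.325 0.2 0 0 -0.022 0;0.02 0.325 0.42 0 0 -0.022 0;0.02 0.325 0.42 0 0 -0.022 0")

```text
time_s: 28.1
eef_pos: [440.4, -8.4, 37.6]
ee_rot: [-0.002, 1.0, 0.029, -0.003]
force: [0.4, -0.6, -0.6]
grip_width: 0.297
```

```bash
python3 go.py 443.2 -10.3 -12 .058; python3 - <<'E'
from fit import *
c=eyes.capture('wrist'); save(c,'w10',s=1.4)
s=telemetry.sense(); p=np.array(s['eef_pos']); r=rot(s)
m=cv2.cvtColor(c['frame'],cv2.COLOR_RGB2HSV)
B=np.array([559.7,27.2]);a=.058;Rb=np.array([[np.cos(a),np.sin(a)],[-np.sin(a),np.cos(a)]])
w=((m[:,:,0]<16)&(m[:,:,1]>120)&(m[:,:,2]<150)).astype(np.uint8); w[262:]=0; w=cv2.morphologyEx(w,cv2.MORPH_OPEN,np.ones((3,3)))
n,l,st,ce=cv2.connectedComponentsWithStats(w); i=l[250,280] or 1+np.argmax(st[1:,4]); print(st[i])
for v in range(st[i][1]+2,258,22):
    u=np.where(l[v]==i)[0]; P=ray(c,[(u.min(),v),(u.max(),v)],p[2]+27.3+38); print(v,u.min(),u.max(),[((q[:2]-B)@Rb.T).round(1).tolist() for q in P])
E
```

```text
[440.4  -8.4  37.6] yaw 0.059 F [ 0.4 -0.6 -0.6] t 28.1 
 [0.025 0.018 0.413] [-0.007  0.012  0.001]
[  242     0    78   262 16497]
2 242 299 [[-15.0, -15.1], [-15.0, -32.6]]
24 243 301 [[-21.2, -15.3], [-21.2, -33.3]]
46 243 303 [[-27.5, -15.1], [-27.6, -34.0]]
68 244 303 [[-34.1, -15.2], [-34.1, -34.1]]
90 245 304 [[-40.8, -15.3], [-40.8, -34.5]]
112 246 306 [[-47.7, -15.5], [-47.7, -35.3]]
134 247 309 [[-54.8, -15.6], [-54.8, -36.5]]
156 247 311 [[-62.2, -15.4], [-62.2, -37.3]]
178 248 313 [[-69.9, -15.5], [-69.8, -38.2]]
200 248 315 [[-77.8, -15.2], [-77.7, -39.1]]
222 249 317 [[-86.0, -15.4], [-86.0, -40.0]]
244 249 319 [[-94.6, -15.1], [-94.5, -41.0]]
```

View pics/w10.png

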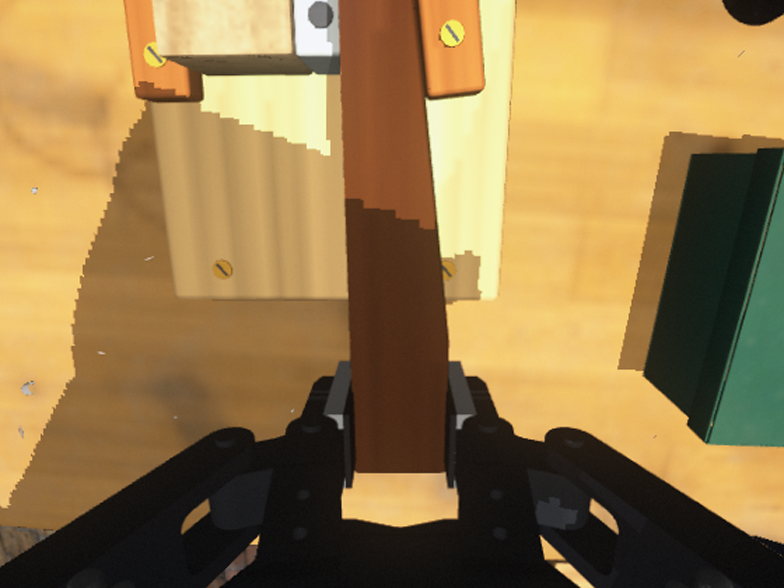

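The last picture shows the wedge straight in the jaws between bar and slanted fence. Its straight side is at board y −15.3, against the bar face at −13. I lower it to the bed.

Emit:
drive_tool(series="0.02 0.008 0.15 0 0.01 0 0;0.02 0.008 0.3 0 0.01 0 0;0.02 0.008 0.38 0 0.01 0 0;0.02 0.008 0.41 0 0.01 0 0;0.02 0.008 0.41 0 0.01 0 0")

```text
time_s: 28.65
eef_pos: [444.2, -9.4, -9.4]
ee_rot: [-0.001, 1.0, 0.03, 0.001]
force: [-0.3, 0.1, -1.5]
grip_width: 0.302
```

Emit:
drive_tool(series="0 0 0.01 0 0 0 0;0 0 0.01 0 0 0 0")

```text
time_s: 28.85
eef_pos: [444.7, -9.4, -10.1]
ee_rot: [-0.001, 1.0, 0.03, 0.002]
force: [-0.2, -0.2, -0.2]
grip_width: 0.302
```

```bash
python3 bd.py -70 -27; python3 go.py 491.4 -4 -12.5 .058
```

```text
491.3828291409227 -3.812322805807959
[444.7  -9.4 -10.1] yaw 0.059 F [-0.2 -0.2 -0.2] t 28.85 
 [ 0.391 -0.022  0.022] [-0.004 -0.006  0.002]
```

Emit:
drive_tool(series="0.06 -0.003 0.01 0 0 0 0;0.12 -0.006 0.01 0 0 0 0;0.18 -0.009 0.01 0 0 0 0;0.24 -0.011 0.01 0 0 0 0;0.3 -0.013 0.01 0 0 0 0;0.34 -0.015 0.01 0 0 0 0;0.37 -0.017 0.01 0 0 0 0;0.37 -0.017 0.01 0 0 0 0")

```text
time_s: 29.65
eef_pos: [489.2, -4.8, -11.2]
ee_rot: [-0.001, 1.0, 0.03, 0.002]
force: [-0.2, 0.3, -1.1]
grip_width: 0.297
```

```bash
python3 go.py 509.4 -3 -12.5 .058
```

```text
[489.2  -4.8 -11.2] yaw 0.059 F [-0.2  0.3 -1.1] t 29.65 
 [ 0.169 -0.005  0.012] [-0.004 -0.007  0.002]
```

Emit:
drive_tool(series="0 0 0.015 0 0 0 0;0.03 0 0.015 0 0 0 0;0.06 0 0.015 0 0 0 0;0.09 -0.003 0.015 0 0 0 0;0.09 -0.003 0.015 0 0 0 0")

```text
time_s: 30.15
eef_pos: [500.3, -3.6, -13.0]
ee_rot: [-0.001, 1.0, 0.03, 0.002]
force: [-0.8, 2.4, -0.6]
grip_width: 0.299
```

Emit:
drive_tool(series="0.02 -0.001 0 0 0 0 0;0.04 -0.002 0 0 0 0 0;0.04 -0.002 0 0 0 0 0")

```text
time_s: 30.45
eef_pos: [505.1, -2.7, -13.1]
ee_rot: [-0.001, 1.0, 0.03, 0.002]
force: [-0.4, 5.0, -2.0]
grip_width: 0.295
```

Now I release and push from the butt with shut fingers.

Emit:
drive_tool(series="0 -0.005 0 0 0 0 1;0 -0.005 0 0 0 0 1;0 -0.005 0 0 0 0 1;0 -0.005 0 0 0 0 1;0 0 -0.3 0 0 0 1;0 0 -0.5 0 0 0 1;0 0 -0.5 0 0 0 1;-0.32 0 -0.5 0 0 0 0;-0.32 0 -0.5 0 0 0 0;-0.32 0 -0.5 0 0 0 0;-0.32 0 -0.5 0 0 0 0;-0.32 0 -0.3 0 0 0 0;-0.32 0 -0.05 0 0 0 0;-0.32 0 -0.05 0 0 0 0")

```text
time_s: 31.85
eef_pos: [465.3, -4.6, -9.9]
ee_rot: [-0.002, 1.0, 0.03, -0.001]
force: [-0.3, 0.3, -0.9]
grip_width: -0.002
```

```bash
python3 bd.py -80 -26.4; python3 go.py 481.4 -3.8 -7 .058; cat > wb.py <<'E'
from h import *
c=eyes.capture('wrist'); s=telemetry.sense(); save(c,'wb%d'%(s['time_s']*100))
m=cv2.cvtColor(c['frame'],cv2.COLOR_RGB2HSV)
B=np.array([559.7,27.2]);a=.058;Rb=np.array([[np.cos(a),np.sin(a)],[-np.sin(a),np.cos(a)]])
# profile of the dark wood along the wedge centre line at its top (z 52)
X=np.arange(-110,100,2.); P=np.c_[np.c_[X,np.full(len(X),-22)]@Rb+B,np.full(len(X),52)]
q=proj(c,P).round().astype(int); ok=[(x,m[v,u]) for x,(u,v) in zip(X,q) if 0<=u<560 and 0<=v<420]
print('brown x:',[int(x) for x,h in ok if h[0]<16 and h[1]>120 and h[2]<200])
for x in (-40,-20,0,20,40,60):
    Y=np.arange(-45,10,1.); P=np.c_[np.c_[np.full(len(Y),x),Y]@Rb+B,np.full(len(Y),52)]; q=proj(c,P).round().astype(int)
    b=[int(y) for y,(u,v) in zip(Y,q) if 0<=u<560 and 0<=v<420 and m[v,u][0]<16 and m[v,u][1]>120 and m[v,u][2]<200]; print(x,(b[0],b[-1]) if b else b)
E
python3 wb.py
```

```text
481.3648639341632 -3.793006590952629
[465.3  -4.6  -9.9] yaw 0.059 F [-0.3  0.3 -0.9] t 31.85 
 [ 0.134  0.001 -0.024] [-0.009  0.004  0.002]
brown x: [-72, -70, -68, -66, -64, -62, -60, -58, -56, -54, -52, -50, -48, -46, -44, -42, -40, -38, -36, -34, -32, -30, -28, -26, -24, -22, -20, -18, -16, -14, -12, -10, -8, -6, -4, -2, 0, 2, 4, 6, 8, 10, 12]
-40 (-39, -13)
-20 (-38, -13)
0 (-35, -13)
20 []
40 []
60 []
```

Wedge lies in the gap with its butt at −72 (origin +3) and its side against the bar at −13. I push now.

Emit:
drive_tool(series="0.05 0 0 0 0 0 0;0.1 0 0 0 0 0 0;0.12 0 0 0 0 0 0;0.12 0 0 0 0 0 0")

```text
time_s: 32.3
eef_pos: [481.6, -4.0, -7.5]
ee_rot: [-0.002, 1.0, 0.03, 0.001]
force: [-0.9, 0.8, -0.3]
grip_width: -0.002
```

Emit:
drive_tool(series="0.02 0 0 0 0 0 0;0.04 0 0 0 0 0 0;0.04 0 0 0 0 0 0")

```text
time_s: 32.6
eef_pos: [484.4, -3.6, -7.8]
ee_rot: [-0.002, 1.0, 0.03, -0.002]
force: [-8.3, -0.8, 4.2]
grip_width: 0.0
```

Emit:
drive_tool(series="0.01 0 0 0 0 0 0;0.02 0 0 0 0 0 0;0.02 0 0 0 0 0 0")

```text
time_s: 32.9
eef_pos: [484.1, -3.2, -8.3]
ee_rot: [-0.002, 1.0, 0.03, -0.005]
force: [-12.7, -2.6, 6.6]
grip_width: 0.0
```

Emit:
drive_tool(series="0.02 0 0 0 0 0 0;0.035 0 0 0 0 0 0;0.035 0 0 0 0 0 0;0.035 0 0 0 0 0 0")

```text
time_s: 33.3
eef_pos: [483.7, -2.6, -9.1]
ee_rot: [-0.003, 0.999, 0.031, -0.011]
force: [-20.4, -3.7, 9.2]
grip_width: 0.004
```

Emit:
drive_tool(series="0.02 0 0 0 0 0 0;0.045 0 0 0 0 0 0;0.045 0 0 0 0 0 0;0.045 0 0 0 0 0 0")

```text
time_s: 33.7
eef_pos: [483.0, -1.8, -10.3]
ee_rot: [-0.004, 0.999, 0.031, -0.018]
force: [-25.5, -4.9, 11.5]
grip_width: -0.0
```

```bash
python3 wb.py; python3 go.py 484 -3.5 -8 .058
```

```text
brown x: [-110, -108, -64, -62, -60, -58, -56, -54, -52, -50, -48, -46, -44, -42, -40, -38, -36, -34, -32, -30, -28, -26, -24, -22, -20, -18, -16, -14, -12, -10, -8, -6, -4, -2, 0, 2, 4, 6, 8, 10, 12, 14, 16, 18, 20, 22, 24, 26, 28, 30]
-40 (-38, -12)
-20 (-45, -13)
0 (-35, -12)
20 (-33, -13)
40 []
60 []
[483.   -1.8 -10.3] yaw 0.063 F [-26.   -4.7  12.3] t 33.75 
 [ 0.007  0.014 -0.019] [-0.018  0.071  0.009]
```

It jams with 25 N on it, origin at about +10. I back off, rise, and check everything.

Emit:
drive_tool(series="-0.08 0 0 0 0 0 0;-0.2 0 0 0 0.07 0 0;-0.25 0 -0.2 0 0.07 0 0;-0.25 0 -0.6 0 0.07 0 0;-0.25 0 -1 0 0.07 0 0;-0.25 0 -1 0 0.07 0 0;-0.25 0 -1 0 0.07 0 0")

```text
time_s: 34.45
eef_pos: [457.7, -4.6, 111.4]
ee_rot: [-0.004, 1.0, 0.031, 0.001]
force: [-1.0, -0.8, -0.2]
grip_width: -0.002
```

Emit:
drive_tool(series="0.9 -0.1 -0.8 0 0 0 0;0.9 -0.1 -0.8 0 0 0 0;0.9 -0.1 -0.8 0 0 0 0;0.9 -0.1 -0.8 0 0 0 0;0.9 -0.1 -0.8 0 0 0 0")

```text
time_s: 34.95
eef_pos: [564.3, 13.6, 205.7]
ee_rot: [-0.004, 0.999, 0.031, -0.001]
force: [-0.3, 0.2, -0.1]
grip_width: -0.001
```

```bash
python3 wb.py; python3 - <<'E'
from h import *
c=eyes.capture('wrist'); print(telemetry.sense()['eef_pos'],telemetry.sense()['force'])
m=cv2.cvtColor(c['frame'],cv2.COLOR_RGB2HSV)
B=np.array([559.7,27.2]);a=.058;Rb=np.array([[np.cos(a),np.sin(a)],[-np.sin(a),np.cos(a)]])
g=cv2.cvtColor(c['frame'],cv2.COLOR_RGB2GRAY)
w=((m[:,:,1]<50)&(m[:,:,2]>110)).astype(np.uint8)
n,l,st,ce=cv2.connectedComponentsWithStats(w)
for i in range(1,n):
    if st[i,4]>100:
        q=cv2.boxPoints(cv2.minAreaRect(np.argwhere(l==i)[:,::-1].astype(np.float32))); print('white',((ray(c,q,52)[:,:2]-B)@Rb.T).round(1).tolist())
def prof(pts,z): 
    P=np.c_[np.array(pts,float)@Rb+B,np.full(len(pts),z)]; q=proj(c,P).round().astype(int); return [tuple(int(k) for k in m[v,u]) if 0<=u<560 and 0<=v<420 else None for u,v in q]
print('across y 40..60 z54 x0',list(zip(range(40,60,2),prof([(0,y) for y in range(40,60,2)],54))))
print('along x 66..82 z54 y27',list(zip(range(66,84,2),prof([(x,30) for x in range(66,84,2)],54))))
print('along x -22..-8 z54',list(zip(range(-24,-6,2),prof([(x,30) for x in range(-24,-6,2)],54))))
t=eyes.capture('top')
for o in ('flux_jar','loupe'): print(o,[(np.round(d['rect']).tolist(),round(d['confidence'],2)) for d in nets.spot_in(o,t)][:1])
E
```

```text
brown x: [-64, -62, -60, -58, -56, -54, -52, -50, -48, -46, -44, -42, -40, -38, -36, -34, -32, -30, -28, -26, -24, -22, -20, -18, -16, -14, -12, -10, -8, -6, -4, -2, 0, 2, 4, 6, 8, 10, 12, 14, 16, 18, 20, 22, 24, 26, 28, 30, 32, 34, 36, 38, 40, 42, 44, 46, 48, 50, 52, 54, 56, 58, 60, 62, 64, 66, 68, 70, 72, 74, 76, 78, 80, 82, 84]
-40 (-38, -12)
-20 (-37, -13)
0 (-37, -13)
20 (-34, -13)
40 (-32, -13)
60 (-29, -13)
[563.33465842  13.42251406 205.52564939] [-0.45946686 -0.85486838  0.08191126]
white [[173.6, -14.6], [182.3, -21.4], [155.2, -64.5], [146.1, -57.9]]
white [[73.5, 4.7], [73.6, -11.7], [-15.1, -12.2], [-15.3, 5.4]]
white [[36.6, -157.4], [36.9, -174.6], [18.7, -177.1], [18.5, -159.7]]
across y 40..60 z54 x0 [(40, (17, 119, 135)), (42, (17, 123, 133)), (44, (17, 123, 133)), (46, (17, 110, 141)), (48, (18, 102, 140)), (50, (18, 102, 183)), (52, (13, 179, 137)), (54, (14, 177, 233)), (56, (14, 177, 230)), (58, (14, 177, 230))]
along x 66..82 z54 y27 [(66, (18, 104, 159)), (68, (18, 104, 152)), (70, (19, 107, 146)), (72, (17, 104, 149)), (74, (15, 143, 91)), (76, (12, 181, 127)), (78, (13, 182, 119)), (80, (13, 177, 130)), (82, (13, 183, 142))]
along x -22..-8 z54 [(-24, (18, 127, 183)), (-22, (18, 127, 185)), (-20, (18, 128, 184)), (-18, (18, 129, 184)), (-16, (18, 120, 159)), (-14, (18, 103, 151)), (-12, (18, 103, 148)), (-10, (18, 102, 147)), (-8, (18, 103, 151))]
flux_jar [([249.0, 163.0, 264.0, 188.0], 0.78)]
loupe []
```

```bash
python3 -c "
from rig import ctrl; print(ctrl.finish_job())"
```

```text
the job is handed in; nothing more can be done
None
```

The block is clamped in the board and the job is handed in at about 35 s of the 72 s allowed, with the arm clear of everything.

**What was done:** I laid the block in along the straight fence and pushed it to the end stop. I then stood the 90 mm pressure bar (the two longer ones are 125–129 mm) against the block and the stop. The wedge went in flat, and I drove it by its butt until it stopped moving at about 25 N, a little over the 10–20 N you gave.

**Last checks, in board coordinates (the final one by measuring the wrist camera image, not by eye):**

| Part | Position found | Should be |
|---|---|---|
| Block | x −15 to about 74, y edge at about 50 | x −15 to 75, y edge at 50 |
| Bar | x −15 to 73.5, y −12 to +5 | x −15 to 75, y −13 to +5 |
| Wedge origin | x about +10 | x +10, within 10 mm |

- **Far ends:** the block and bar read about 1 mm short of the end stop, which is within the camera error. With the pusher still on it, the block had read 75 exactly, and the bar was blocked at the stop with 10 N.
- **After letting go:** the wedge stayed put and lies flat along the bar face, and the wrist force read about zero.

**What disagreed or failed:**
- **First grips:** the first two on the block closed on nothing, because the fingertips sit well above the reported tool point. I measured this by touching the block top with 11 N, which gave 40 mm. Later grips with the fingers part-closed fitted about 27 mm better.
- **Loupe:** the network missed it in the last top picture. A patch near its first measured place shows in the wrist image.
- **Jar:** found where it was, and I moved neither it nor the loupe.

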